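Unbolt the tray locker and load the tray

ROBOT

A 6-joint arm with a two-finger parallel gripper is mounted at the origin on a cart in front of the work surface, level with it; the furniture and walls round the work are solid. World frame = base frame: x ahead of the robot, y to its left, z up, the work surface at z = 0. Lengths are in m, angles in rad, forces in N, time in s.
With the tool pointing down it reaches from about 0.3 to 1 m from the base axis. Payload 5.1 kg.
Tool frame: the origin (TCP) lies midway between the tips of the shut fingers; the grasp point (between the pads) lies 19 mm behind it; z points along the fingers, y is the line along which they close (so a half turn about z gives the same grasp; the last joint's range is limited). The gripper opens to 95 mm and grips with 3 to 60 N. Pads are 20 mm wide; open, the fingers measure 119 mm over their backs; the gripper's body (75 mm by 180 mm) begins 59 mm behind the grasp point.
Start: joints at [1.154, 0.124, 1.65, -0, 1.367, -0.083], TCP at [0.213, 0.614, 0.215] pointing down, gripper open.
Joint ranges: [-2.61, 2.61], [-1.02, 2.33], [0.03, 2.71], [-1.35, 4.49], [0.32, 2.68], [-2.91, 2.91]. Speed limits (rad/s): [2.57, 2.57, 3.14, 3.14, 3.14, 3.14].

INTERFACE

Orientations are given as a unit quaternion [x, y, z, w].
In Python, from bench import readout, cams, workorder gives the robot as it stands.
- The arm moves only by the shell command python3 -m handwheel 'ROWS' [FORCE]. ROWS is JSON, a list that holds one entry, the list of rows, each a list of 7 numbers: the closure, from 0 (fully open) to 1 (shut), then the shift along the tool's x, y, z normalised to -1 to 1, where 1 is 1 m, then the turn, a rotation vector about the tool's x, y, z normalised to -1 to 1, where 1 is 360 degrees. A call has 1 to 12 rows; each row shifts and turns the commanded pose from where the row before left it, along the tool's axes as they then stand; what a row does not reach is not made up. A row lasts 1/8 s, in which the tool goes at most 62.5 mm and 10.7 degrees, less where a joint would pass 70% of its speed; a pose out of reach is approached as far as the arm can. A call with a number of a shift or a turn outside -1 to 1 is refused whole. A call with a gripper value outside its range is refused whole. The fingers move at their own pace and stop on an object; FORCE is the grip in N (left out, the last holds). Time passes only in rows, so rows that do not move let the fingers close. It gives the time, the measured TCP pose, the force, the opening and the grip force at its end, in the units of the state.
- readout.get_state(): the state, without advancing time (a new reading comes with each control period).
- cams.capture(name): name is "scene" or "top" or "wrist"; returns a dict with "frame" (420x560x3 uint8, red, green, blue), "fov_y" (degrees; the focal length in pixels is half the picture's height over the tangent of half this angle, whatever the lens; pixels are square), "cx", "cy" (the principal point, pixels), "extrinsics" (4x4, takes a point from camera to world coordinates). Camera axes: x right, y up, looking along -z (the intrinsics and any distortion apply to the point x, -y, -z); pixel columns grow to the right and rows downward; lengths in m; the calibration is good to about 2 mm. The wrist camera is an equidistant fisheye: a pixel r from the principal point sees the ray r / f radians off the axis. A picture is of the moment at which its call begins. There is no depth.
- workorder.close_job(): hands the job in; it is judged then, once.
The state is a dict: "time_s": time; "q": joint angles; "qvel": joint speeds; "effort": joint torques, N m; "tool_pos": TCP position; "tcp_rot": TCP orientation; "contact_force": force on the tool from outside, world axes, zero at the start; "ft_torque": the same for the moment, N m; "opening": opening from 0.0 (shut) to 1.0 (fully open); "finger_force": force on a finger pad.
Only numpy, scipy, OpenCV 4.12 (cv2) and the standard library are available. Lean on these libraries where they do the work, as an engineer would, in place of code of your own. Each camera call takes 0.05 s, during which the arm holds its last target. There are 200 camera calls.

TASK

Use the hooked rod to draw the hold-down bolt in the tray locker fully back towards you, then slide the peel under the flat tray, lift it out over the bolt and set it squarely on both rails of the loading stand. Then lay the two or three sensor modules that lie together in front of and to the left of the loading stand flat, right way up and side by side inside the tray's rim, with the rod and the peel lying flat on the worktop again, clear of the locker and the stand. Move the bolt only with the rod, never with the gripper's fingers, and do not disturb the white jar and the glue stick.

Things in the scene. Friction and masses are not known exactly. Their poses are not given: they have to be found in the camera images.
- locker: tray locker, fixed: low grey steel hutch, 165 mm deep (x = -70 to +95), 218 wide (y), 98 high, 3 mm sheet, clear height inside 95; open only at its -x side (towards the robot). Origin at worktop level, 70 mm behind the middle of its open front; x to its closed back, y to its left wall. The bolt's guide fills y > 90 mm inside the left wall, up to 49 mm high
- locker_seat (a point): where the tray's origin rests: locker frame (28, 0, 22) mm, axes as the locker's. Two rails along the locker's x carry the tray: 10 mm wide, middles at y = +-57, tops 22 mm high, x = -26 to +82, with 6 mm high stops at both ends (3 mm play). Between the rails is only the worktop
- locker_mouth (a point): middle of the locker's open front: 70 mm in front of its origin, 30 mm up; axes as the locker's. (Keep clear of the fixed label printer to the right, about 0.35 m high, from its nearest corner near world x 0.60, y -0.37 m, outwards.)
- bolt (a joint): sliding hold-down bolt, m: 0 shot (its foot lies over the tray's front left corner, which cannot lift), grows as it is drawn along the locker's -x to its stop at 0.040; clear of the tray from 0.025; moves at about 1.5 N and stays put. Foot 26 mm long in x, locker y = 54 to 100 mm, 34 to 42 mm high. Too deep under the roof for a gripper
- bolt_pin (a point): on the axis of the bolt's upright round steel pin (10 mm across, standing on the foot from 42 to 76 mm above the worktop), 59 mm up; locker frame (-10, 82, 59) mm when shot; travels with the bolt
- tray: flat aluminium tray, 90 mm (x) by 132 mm (y), 3 mm sheet with a 3 mm thick rim 8 mm high outside, about 100 g. Origin at the middle of its underside, z up. Starts on the two rails in the locker
- stand: loading stand, fixed: base sheet 130 mm (x) by 140 mm (y), 3 mm thick, two rails along x, 10 mm wide, middles at y = +-57 mm, tops 22 mm high, x = -60 to +60 mm; open to -x (robot's side); small stops behind the rails, lower than they. Origin at the middle of its underside
- stand_seat (a point): where the tray's origin shall rest on the stand: above the stand's origin, 22 mm up; axes as the stand's
- rod: hooked rod, loose, lying on the worktop: black flat-sided handle 110 (x) x 16 (y) x 30 (z) mm; from it an 8 mm round steel bar runs along +x, 15 mm above the underside, and at x = 200 mm bends square to +y (bar axis to y = 26 mm, round end at 30). Origin at the middle of the handle's underside, z up as it lies. 150 g, balances near x = 20 mm
- peel: peel (spatula), loose, lying flat: the same black handle 110 x 16 x 30 mm, an 18 mm wide, 7 mm high stem and a flat steel blade 3 mm thick, 70 mm wide (y), x = 160 to 245 mm, its underside level with the handle's. Origin at the middle of the handle's underside, x towards the blade, z up. About 200 g, balances near x = 58 mm
- module_1: sensor module, dark or blue housing, 24 x 66 x 18 mm: housing 24 mm wide, 46 mm long and 16 mm high (grip it across the 24 mm, which is its x axis), a low mounting tab and a green connector at the two ends of its long y axis. Origin at the middle of its underside, z up. 35 g. Absent in some starts; 2 or 3 are present
- module_2: sensor module, dark or blue housing, 24 x 66 x 18 mm: housing 24 mm wide, 46 mm long and 16 mm high (grip it across the 24 mm, which is its x axis), a low mounting tab and a green connector at the two ends of its long y axis. Origin at the middle of its underside, z up. 35 g. Absent in some starts; 2 or 3 are present
- module_3: sensor module, dark or blue housing, 24 x 66 x 18 mm: housing 24 mm wide, 46 mm long and 16 mm high (grip it across the 24 mm, which is its x axis), a low mounting tab and a green connector at the two ends of its long y axis. Origin at the middle of its underside, z up. 35 g. Absent in some starts; 2 or 3 are present
- jar: white screw-lid jar, 64 mm across, 105 mm high, bystander; origin at the middle of its underside
- glue: glue stick standing upright, 24 mm across, 88 mm high, bystander; origin at the middle of its underside
Not all that is in view belongs to the job. Leave any yellow look-alike of the module_3 alone.

How it is judged:
On the way, in this order (a step that is already met when the one before it is completed fails the run):
1. the bolt has been drawn back (over 28 mm) while the tray is still on its rails (value of joint bolt above 0.028 m and distance between tray and locker_seat below 0.02 m), for 0.2 s.
2. the tray is carried on the peel's blade, out in front of the locker (height (world z) of tray above 0.032 m and x of tray in the frame of locker_mouth below -0.045 m and y of tray in the frame of peel between -0.035 and 0.035 m and x of tray in the frame of peel between 0.15 and 0.245 m and z of tray in the frame of peel between 0 and 0.012 m and contact force between tray and peel above 0.3 N), for 0.2 s.
3. the tray sits on both rails of the stand, and the peel has let go of it (x of tray in the frame of stand_seat between -0.018 and 0.018 m and y of tray in the frame of stand_seat between -0.015 and 0.015 m and z of tray in the frame of stand_seat between -0.004 and 0.004 m and angle between tray's own z axis and vertical below 0.06 rad and angle between the x axis of tray and the x axis of stand, either way round below 0.2 rad and contact force between peel and tray below 0.05 N), for 0.3 s.
At the end, for the whole second after the job is handed in: tray level on both rails of the stand (within 18 mm along, 15 mm across, 0.2 rad); every module present flat and upright on the tray floor inside the rim; bolt drawn over 28 mm; rod and peel flat on the worktop, handles over 60 mm from the locker mouth, 120 mm from the stand middle; at rest (all of step 3 and value of joint bolt above 0.028 m and linear speed of each of tray, rod, peel, module_1, module_2, module_3 below 0.02 m/s and horizontal distance between each of rod, peel and locker_mouth above 0.06 m and height (world z) of rod between -0.01 and 0.012 m and angle between each of rod, peel's own z axis and vertical below 0.15 rad and horizontal distance between each of rod, peel and stand_seat above 0.12 m and height (world z) of peel between -0.01 and 0.012 m and x of module_1 in the frame of tray between -0.04 and 0.04 m and y of module_1 in the frame of tray between -0.058 and 0.058 m and z of module_1 in the frame of tray between -0.002 and 0.0065 m and angle between each of module_1, module_2, module_3's own z axis and vertical below 0.08 rad and x of module_2 in the frame of tray between -0.04 and 0.04 m and y of module_2 in the frame of tray between -0.058 and 0.058 m and z of module_2 in the frame of tray between -0.002 and 0.0065 m and x of module_3 in the frame of tray between -0.04 and 0.04 m and y of module_3 in the frame of tray between -0.058 and 0.058 m and z of module_3 in the frame of tray between -0.002 and 0.0065 m); the robot touches nothing.
It fails at once if the fingers or arm touch the bolt (contact force between any of the fingers, the arm and bolt above 0.5 N).
It fails at once if the tray is turned over (angle between tray's own z axis and vertical above 0.7 rad).
It fails at once if a bystander is moved over 30 mm (distance of any of jar, glue from where it was at the start of the episode above 0.03 m).
Of module_1, module_2, module_3 only 2 to 3 are there at a start; the rules pass over those that are not, and their reading is None.
At some moment in a run one of module_1, module_2, module_3 may be knocked a few centimetres aside while the robot is not near it.
It also fails if it takes over 210 s, if anything falls off the work surface, if the arm or the gripper's body presses on something with over 40 N, if the wrist force passes 120 N, or if a joint passes its speed limit or range.

## Working session

There is one attempt and no reset: what is moved stays moved. The work goes in short steps, Python scripts to look and compute and a shell command to move; the robot and the scene stay as the last step left them, time stands still between calls to the robot, and variables do not carry over. Pictures are saved under pics/ and viewed, at most 14 in all, crops included, and the job is handed in when it is done.

```bash
ls; mkdir -p pics; python3 - <<'E'
from bench import readout, cams
import cv2,numpy as np
s=readout.get_state();print(s)
for n in ("scene","top"):
    c=cams.capture(n);print(n,c["fov_y"],c["cx"],c["cy"],np.round(c["extrinsics"],3).tolist(),[k for k in c])
    cv2.imwrite(f"pics/{n}0.png",cv2.resize(c["frame"][:,:,::-1],(800,600),interpolation=cv2.INTER_CUBIC))
E
```

```text
pics
{'time_s': 0.0, 'q': array([ 1.15438704e+00,  1.24465820e-01,  1.65165982e+00, -1.59334733e-05,
        1.36749861e+00, -8.26151125e-02]), 'qvel': array([ 0.00215304, -0.0019585 , -0.00161265, -0.00125566,  0.0006496 ,
       -0.00093104]), 'effort': array([-8.08962741e-04, -4.17636573e+01, -3.59915006e+01,  7.73713086e-02,
        4.94327175e-02, -1.98305652e-04]), 'tool_pos': array([0.21274143, 0.61352357, 0.21342086]), 'tcp_rot': array([ 1.66121676e-01,  9.86104739e-01, -9.86264530e-04, -2.43271949e-04]), 'contact_force': array([-0.42135427, -0.76868913, -0.75542002]), 'ft_torque': array([-0.02466287,  0.00851545,  0.01144257]), 'finger_force': 0.0, 'opening': 1.002252239961936}
scene 46.2336973523683 283.56273051604404 208.990243791445 [[-0.898, 0.211, -0.386, 0.054], [-0.44, -0.414, 0.797, 1.121], [0.008, 0.885, 0.465, 0.702], [0.0, 0.0, 0.0, 1.0]] ['frame', 'fov_y', 'cx', 'cy', 'extrinsics']
top 52.85260547169457 277.99466949730316 210.90698739528784 [[-0.007, 0.993, -0.117, 0.439], [-1.0, -0.008, -0.01, 0.058], [-0.011, 0.116, 0.993, 1.419], [0.0, 0.0, 0.0, 1.0]] ['frame', 'fov_y', 'cx', 'cy', 'extrinsics']
```

View pics/scene0.png

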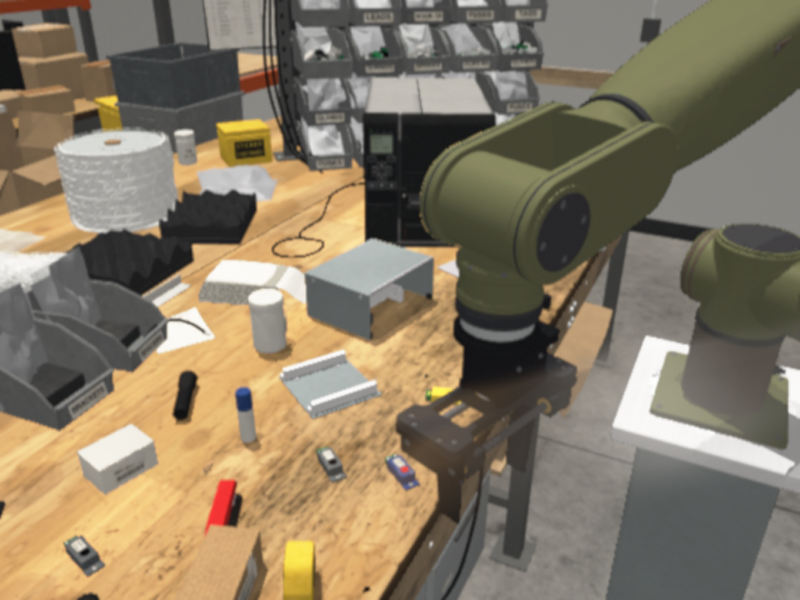

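View pics/top0.png

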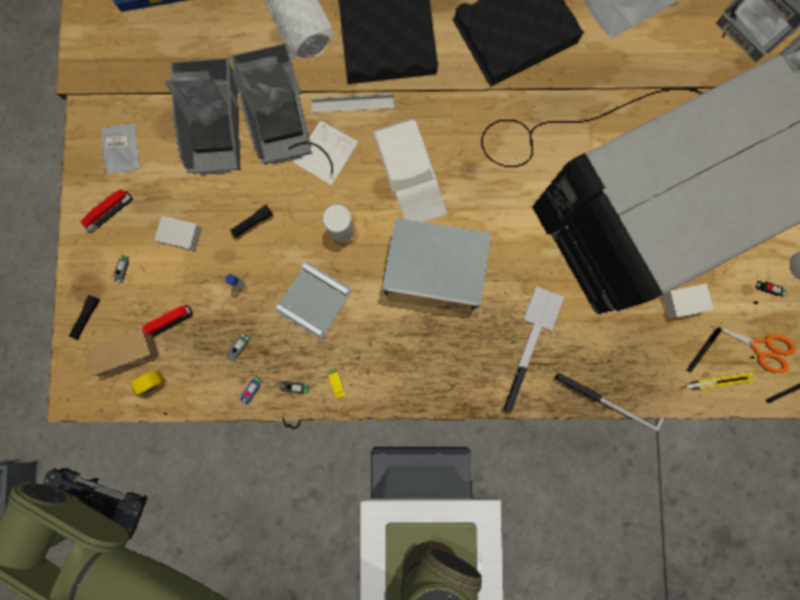

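The top view (800x600) shows the stand at (313,300), locker at (438,262), peel from handle (515,390) to blade (543,308), and rod from handle (577,385) to hook (660,425). The three modules are at (238,347), (251,389) and (294,387), with the yellow look-alike at (336,383). The jar is at (340,222) and the glue at (233,283).

```bash
cat > h.py <<'E'
import numpy as np,cv2
from bench import readout,cams
from scipy.spatial.transform import Rotation as R
def cap(n):
    c=cams.capture(n);c["n"]=n;c["f"]=210/np.tan(np.radians(c["fov_y"])/2);return c
def p2w(c,u,v,z):
    x,y=(u-c["cx"])/c["f"],(v-c["cy"])/c["f"]
    if c["n"]=="wrist":
        r=np.hypot(x,y)+1e-12;d=np.array([x/r*np.sin(r),-y/r*np.sin(r),-np.cos(r)])
    else:d=np.array([x,-y,-1.])
    E=np.array(c["extrinsics"]);d=E[:3,:3]@d;o=E[:3,3]
    return o+d*(z-o[2])/d[2]
def w2p(c,P):
    E=np.array(c["extrinsics"]);p=(np.atleast_2d(P)-E[:3,3])@E[:3,:3];x,y,z=p[:,0],-p[:,1],-p[:,2]
    if c["n"]=="wrist":
        r=np.hypot(x,y)+1e-12;k=np.arctan2(r,z)/r
    else:k=1/z
    return np.c_[c["cx"]+c["f"]*x*k,c["cy"]+c["f"]*y*k]
def save(c,name,box,w=800,grid=None):
    u0,v0,u1,v1=box;s=w/(u1-u0);im=c["frame"][v0:v1,u0:u1,::-1]
    cv2.imwrite("pics/"+name,cv2.resize(im,None,fx=s,fy=s,interpolation=cv2.INTER_CUBIC));print(name,"scale",s,"org",u0,v0)
def st():
    s=readout.get_state();M=R.from_quat(s["tcp_rot"]);return s,np.array(s["tool_pos"]),M
def down(yaw): # tool x along world yaw, z down
    return R.from_euler("z",yaw)*R.from_quat([1,0,0,0])
def go(pos,rot):
    s,p,M=st();d=M.inv().apply(np.array(pos)-p);rv=(M.inv()*rot).as_rotvec()/(2*np.pi)
    print("t",s["time_s"],"at",p.round(4),"yaw",np.degrees(np.arctan2(*M.as_matrix()[[1,0],0])).round(2),"shift",d.round(4),"turn",rv.round(4),"|rows",np.linalg.norm(d)/.0625,np.linalg.norm(rv)*360/10.7)
E
python3 - <<'E'
from h import *
c=cap("top");save(c,"top1.png",(150,140,480,310))
k=.7
for n,u,v,z in [("stand",313,300,0),("locker roofc",438,262,.098),("peelh",515,390,.03),("blade",543,308,0),("rodh",577,385,.03),("hook",660,425,.015),("m1",238,347,.016),("m2",251,389,.016),("m3",294,387,.016),("yel",336,383,.016),("jar",340,222,.1),("glue",233,283,.088),("tableedge",300,418,0)]:
    print(n,p2w(c,u*k,v*k,z).round(3))
E
```

```text
top1.png scale 2.4242424242424243 org 150 140
stand [0.61  0.272 0.   ]
locker roofc [ 0.681 -0.02   0.098]
peelh [ 0.397 -0.195  0.03 ]
blade [ 0.587 -0.272  0.   ]
rodh [ 0.407 -0.336  0.03 ]
hook [ 0.316 -0.524  0.015]
m1 [0.5   0.443 0.016]
m2 [0.403 0.41  0.016]
m3 [0.407 0.311 0.016]
yel [0.415 0.214 0.016]
jar [0.773 0.198 0.1  ]
glue [0.639 0.438 0.088]
tableedge [0.335 0.299 0.   ]
```

View pics/top1.png

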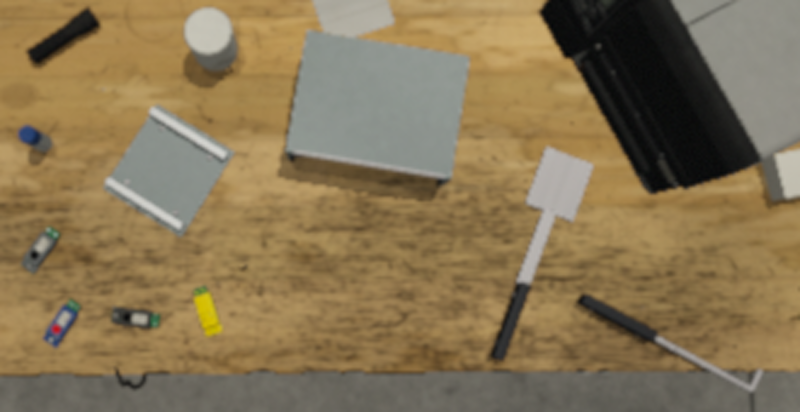

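```bash
python3 - <<'E'
from h import *
c=cap("top");k=2.42424
W=lambda u,v,z:p2w(c,150+u/k,140+v/k,z)
ro=[W(*p,.098) for p in[(308,31),(468,57),(452,180),(288,153)]]
print("locker corners",np.round(ro,3).tolist(),[np.linalg.norm(ro[i]-ro[(i+1)%4]).round(3) for i in range(4)])
def fit(a,b,n):
    d=b-a;print(n,a.round(3),b.round(3),"len",np.linalg.norm(d).round(3),"yaw",np.degrees(np.arctan2(d[1],d[0])).round(1))
fit(ro[3],ro[0],"lockL");fit(ro[2],ro[1],"lockR")
fit(W(582,300,.03),W(655,337,.03),"rodhandle");fit(W(655,337,.019),W(752,388,.019),"rodbar")
fit(W(499,357,.03),W(522,287,.03),"peelh");fit(W(522,287,.007),W(559,182,.003),"peelblade c")
fit(W(228,155,.022),W(155,110,.022),"stand railR");fit(W(183,230,.022),W(109,182,.022),"railL")
go([.42,-.33,.3],down(np.radians(65)))
E
```

```text
locker corners [[0.781, 0.073, 0.098], [0.744, -0.137, 0.098], [0.582, -0.112, 0.098], [0.619, 0.1, 0.098]] [np.float64(0.213), np.float64(0.164), np.float64(0.216), np.float64(0.164)]
lockL [0.619 0.1   0.098] [0.781 0.073 0.098] len 0.164 yaw -9.5
lockR [ 0.582 -0.112  0.098] [ 0.744 -0.137  0.098] len 0.164 yaw -8.6
rodhandle [ 0.426 -0.292  0.03 ] [ 0.376 -0.387  0.03 ] len 0.107 yaw -117.5
rodbar [ 0.376 -0.39   0.019] [ 0.308 -0.516  0.019] len 0.143 yaw -118.4
peelh [ 0.351 -0.178  0.03 ] [ 0.444 -0.212  0.03 ] len 0.098 yaw -19.9
peelblade c [ 0.444 -0.216  0.007] [ 0.588 -0.273  0.003] len 0.155 yaw -21.3
stand railR [0.627 0.185 0.022] [0.691 0.286 0.022] len 0.12 yaw 57.9
railL [0.524 0.246 0.022] [0.591 0.349 0.022] len 0.122 yaw 56.9
t 0.2 at [0.2128 0.6137 0.2139] yaw 160.87 shift [-0.5049 -0.8239 -0.0851] turn [-2.000e-04  2.000e-04  2.663e-01] |rows 15.520631204591217 8.960069829013376
```

```bash
python3 -m handwheel '[[[0,0,0,-0.01,0,0,0.0296],[0,0,0,-0.01,0,0,0.0296],[0,0,0,-0.01,0,0,0.0296],[0,0,0,-0.01,0,0,0.0296],[0,0,0,-0.01,0,0,0.0296],[0,0,0,-0.01,0,0,0.0296],[0,0,0,-0.01,0,0,0.0296],[0,0,0,-0.01,0,0,0.0296],[0,0,0,-0.005,0,0,0.0296]]]'
python3 -m handwheel '[[[0,-0.0427,0.0326,0,0,0,0],[0,-0.0427,0.0326,0,0,0,0],[0,-0.0427,0.0326,0,0,0,0],[0,-0.0427,0.0326,0,0,0,0],[0,-0.0427,0.0326,0,0,0,0],[0,-0.0427,0.0326,0,0,0,0],[0,-0.0427,0.0326,0,0,0,0],[0,-0.0427,0.0326,0,0,0,0],[0,-0.0427,0.0326,0,0,0,0]]]'
python3 -m handwheel '[[[0,-0.0427,0.0326,0,0,0,0],[0,-0.0427,0.0326,0,0,0,0],[0,-0.0427,0.0326,0,0,0,0],[0,-0.0427,0.0326,0,0,0,0],[0,-0.0427,0.0326,0,0,0,0],[0,-0.0427,0.0326,0,0,0,0],[0,-0.0427,0.0326,0,0,0,0],[0,-0.0427,0.0326,0,0,0,0],[0,-0.0427,0.0326,0,0,0,0],[0,0,0,0,0,0,0]]]'
python3 - <<'E'
from h import *
go([.42,-.33,.3],down(np.radians(65)))
c=cap("wrist");print(c["fov_y"],np.round(c["extrinsics"],3).tolist());save(c,"w1.png",(0,0,560,420))
E
```

```text
time_s: 1.32
tool_pos: [0.213, 0.6142, 0.3002]
tcp_rot: [0.845, 0.535, 0.0, -0.0]
contact_force: [0.5, 1.0, -0.9]
opening: 1.0
finger_force: 0.0
time_s: 2.45
tool_pos: [0.3161, 0.1402, 0.2996]
tcp_rot: [0.843, 0.537, 0.0, 0.0]
contact_force: [0.2, -0.1, -0.3]
opening: 1.0
finger_force: 0.0
time_s: 3.7
tool_pos: [0.4192, -0.333, 0.2981]
tcp_rot: [0.844, 0.536, -0.0, -0.001]
contact_force: [-0.3, 0.2, 0.3]
opening: 0.998
finger_force: 0.0
t 3.7 at [ 0.4192 -0.333   0.2981] yaw 64.77 shift [ 0.003  -0.0005 -0.0019] turn [-0.0004 -0.0001 -0.0006] |rows 0.05768301697759807 0.026306461910032525
65.70646984690485 [[0.904, 0.41, 0.118, 0.451], [-0.427, 0.871, 0.243, -0.264], [-0.003, -0.27, 0.963, 0.469], [0.0, 0.0, 0.0, 1.0]]
w1.png scale 1.4285714285714286 org 0 0
```

View pics/w1.png

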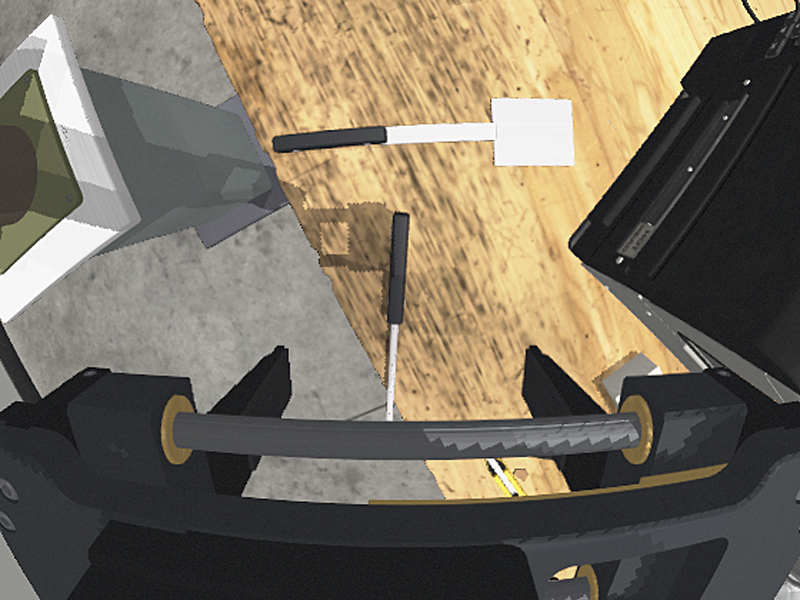

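The wrist view shows the rod handle from (401,214) to (396,322), and its bar running down to (391,420). The peel handle runs from (274,143) to (386,133), with blade corners (491,98), (572,99), (575,165) and (495,163).

```bash
cat >> h.py <<'E'
def fit(a,b,n):
    d=b-a;y=np.arctan2(d[1],d[0]);print(n,a.round(4),b.round(4),"mid",((a+b)/2).round(4),"len",np.linalg.norm(d).round(4),"yaw",np.degrees(y).round(2));return y
E
python3 - <<'E'
from h import *
c=cap("wrist");k=.7
W=lambda u,v,z:p2w(c,u*k,v*k,z)
fit(W(402,213,.03),W(397,323,.03),"rodh")
fit(W(397,323,.019),W(391,418,.019),"rodbar")
fit(W(274,141,.03),W(386,131,.03),"peelh")
B=[W(u,v,.003) for u,v in[(491,98),(572,99),(575,165),(495,163)]]
print("blade c",np.mean(B,0))
fit(B[0],B[1],"bl");fit(B[3],B[2],"br");fit(B[2],B[1],"front")
# grasp at rod x=15
E
```

```text
rodh [ 0.4316 -0.2907  0.03  ] [ 0.3806 -0.387   0.03  ] mid [ 0.4061 -0.3389  0.03  ] len 0.1089 yaw -117.93
rodbar [ 0.3789 -0.3901  0.019 ] [ 0.325  -0.4872  0.019 ] mid [ 0.3519 -0.4386  0.019 ] len 0.1111 yaw -119.03
peelh [ 0.3517 -0.1729  0.03  ] [ 0.4514 -0.2139  0.03  ] mid [ 0.4016 -0.1934  0.03  ] len 0.1078 yaw -22.33
blade c [ 0.58876562 -0.27027375  0.003     ]
bl [ 0.5613 -0.2228  0.003 ] [ 0.6415 -0.2542  0.003 ] mid [ 0.6014 -0.2385  0.003 ] len 0.0862 yaw -21.38
br [ 0.5369 -0.285   0.003 ] [ 0.6154 -0.319   0.003 ] mid [ 0.5761 -0.302   0.003 ] len 0.0856 yaw -23.43
front [ 0.6154 -0.319   0.003 ] [ 0.6415 -0.2542  0.003 ] mid [ 0.6284 -0.2866  0.003 ] len 0.0699 yaw 68.03
```

```bash
python3 - <<'E'
from h import *
r=down(np.radians(61.7))
go([.399,-.352,.005],r)
E
```

```text
t 3.8 at [ 0.4192 -0.3304  0.299 ] yaw 64.93 shift [-0.0283 -0.0087  0.294 ] turn [-0.0002 -0.0001  0.009 ] |rows 4.728130845670672 0.30178372219872096
```

```bash
python3 -m handwheel '[[[0.4,-0.0283,-0.0087,0.02,0,0,0.009],[0.4,0,0,0.05,0,0,0],[0.4,0,0,0.05,0,0,0],[0.4,0,0,0.05,0,0,0],[0.4,0,0,0.04,0,0,0],[0.4,0,0,0.02,0,0,0],[0.4,0,0,0,0,0,0],[0.4,0,0,0,0,0,0]]]'
python3 - <<'E'
from h import *
go([.399,-.352,.005],down(np.radians(61.7)))
c=cap("wrist");save(c,"w2.png",(80,60,480,360))
k=1
# predicted top corners of handle
y=np.radians(-118.1);M=R.from_euler("z",y)
P=[np.array([.4061,-.3389,0])+M.apply([a,b,.03]) for a,b in[(-.055,-.008),(-.055,.008),(.055,.008),(.055,-.008)]]
print(((w2p(c,P)-[80,60])*2).round(0).tolist())
E
```

```text
time_s: 4.8
tool_pos: [0.4005, -0.3525, 0.0713]
tcp_rot: [0.858, 0.513, 0.0, 0.001]
contact_force: [0.3, -0.1, 0.2]
opening: 0.597
finger_force: 0.0
t 4.8 at [ 0.4005 -0.3525  0.0713] yaw 61.78 shift [-0.0002 -0.0017  0.0663] turn [0.0004 0.0001 0.0002] |rows 1.0617802974040658 0.01571677669030172
w2.png scale 2.0 org 80 60
[[382.0, 147.0], [432.0, 147.0], [430.0, 453.0], [386.0, 453.0]]
```

View pics/w2.png

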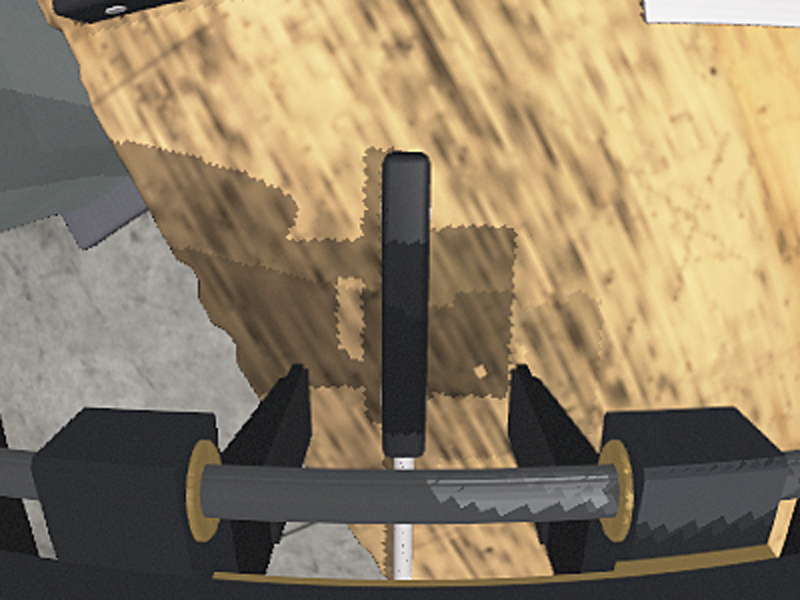

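The handle lies centred between the fingers, with edges at x 384–430, matching the prediction. I'll go down and grip.

```bash
python3 -m handwheel '[[[0.4,0,0,0.04,0,0,0],[0.4,0,0,0.026,0,0,0],[0.4,0,0,0,0,0,0],[1,0,0,0,0,0,0],[1,0,0,0,0,0,0],[1,0,0,0,0,0,0],[1,0,0,0,0,0,0],[1,0,0,0,0,0,0],[1,0,0,0,0,0,0]]]' 45
python3 -m handwheel '[[[1,0,0,-0.02,0,0,0],[1,0,0,-0.04,0,0,0],[1,0,0,-0.04,0,0,0],[1,0,0,-0.04,0,0,0],[1,0,0,0,0,0,0]]]'
python3 - <<'E'
from h import *
L=np.array([[.781,.073],[.744,-.137],[.582,-.112],[.619,.1]])
yaw=np.radians(-9.1);M=R.from_euler("z",yaw)
o=np.array([*L.mean(0),0])-M.apply([.0125,0,0]);print("locker origin",o)
# rod frame: grasp at rod x=.015; target hook corner(200mm) in locker frame
def tcp(xh,yb,z):  # bar axis at locker y=yb, hook at x=xh, rod underside z
    return o+M.apply([xh-.2+.015,yb,0])+[0,0,z]
for n,a in[("pre",(-.10,.042,.15)),]: print(n,tcp(*a)); go(tcp(*a),down(yaw+np.pi))
E
```

```text
time_s: 5.98
tool_pos: [0.3996, -0.3526, 0.0039]
tcp_rot: [0.858, 0.513, -0.0, -0.0]
contact_force: [-1.3, 0.4, 2.8]
opening: 0.165
finger_force: 45.0
time_s: 6.6
tool_pos: [0.4014, -0.3543, 0.1473]
tcp_rot: [0.858, 0.513, 0.001, 0.004]
contact_force: [0.3, 0.5, -1.7]
opening: 0.165
finger_force: 45.0
locker origin [ 0.66915733 -0.01702302  0.        ]
pre [0.39438703 0.0695234  0.15      ]
t 6.6 at [ 0.4014 -0.3543  0.1473] yaw 61.73 shift [ 0.37   -0.2069 -0.005 ] turn [ 0.0004  0.0013 -0.3032] |rows 6.782587461475215 10.202507510307877
```

```bash
python3 -m handwheel '[[[1,0.0411,-0.023,0,0,0,0],[1,0.0411,-0.023,0,0,0,0],[1,0.0411,-0.023,0,0,0,0],[1,0.0411,-0.023,0,0,0,0],[1,0.0411,-0.023,0,0,0,0],[1,0.0411,-0.023,0,0,0,0],[1,0.0411,-0.023,0,0,0,0],[1,0.0411,-0.023,0,0,0,0],[1,0.0411,-0.023,0,0,0,0],[1,0,0,0,0,0,0]]]'
python3 -m handwheel '[[[1,0,0,0,0,0,-0.0276],[1,0,0,0,0,0,-0.0276],[1,0,0,0,0,0,-0.0276],[1,0,0,0,0,0,-0.0276],[1,0,0,0,0,0,-0.0276],[1,0,0,0,0,0,-0.0276],[1,0,0,0,0,0,-0.0276],[1,0,0,0,0,0,-0.0276],[1,0,0,0,0,0,-0.0276],[1,0,0,0,0,0,-0.0276],[1,0,0,0,0,0,-0.0276],[1,0,0,0,0,0,0]]]'
python3 - <<'E'
from h import *
go([.3944,.0695,.15],down(np.radians(170.9)))
c=cap("wrist");save(c,"w3.png",(0,0,560,420))
E
```

```text
time_s: 7.85
tool_pos: [0.3909, 0.0736, 0.1414]
tcp_rot: [0.857, 0.515, -0.001, -0.001]
contact_force: [-0.9, -0.0, -1.8]
opening: 0.165
finger_force: 45.0
time_s: 9.35
tool_pos: [0.3918, 0.0704, 0.1421]
tcp_rot: [0.08, 0.997, -0.0, -0.001]
contact_force: [0.4, -0.2, -1.4]
opening: 0.163
finger_force: 45.0
t 9.35 at [0.3918 0.0704 0.1421] yaw 170.84 shift [-0.0027 -0.0005 -0.0079] turn [-0.0001 -0.0004 -0.0002] |rows 0.13423300555879428 0.01500019023717786
w3.png scale 1.4285714285714286 org 0 0
```

View pics/w3.png

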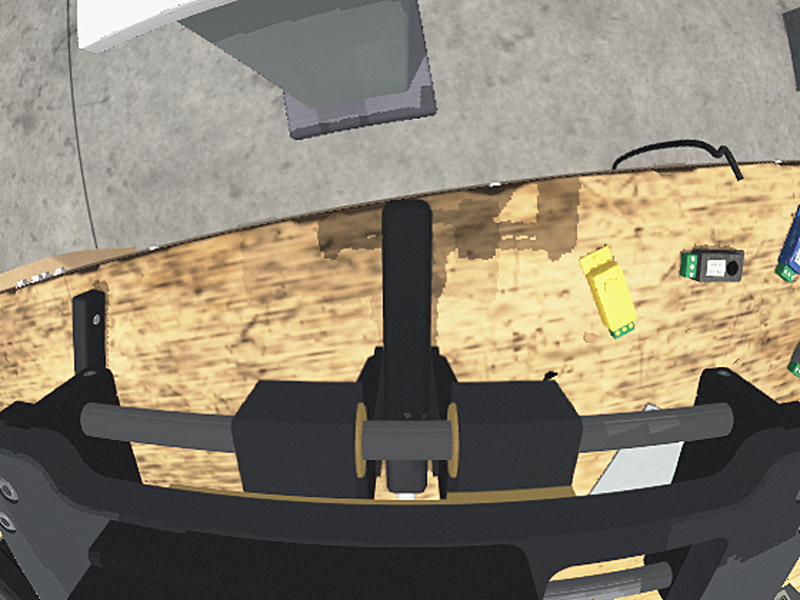

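The wrist camera faces the robot in this grasp. It shows the handle held straight, but not the locker, so I'll check the rod against the locker with the top camera.

```bash
python3 - <<'E'
from h import *
c=cap("top");save(c,"t2.png",(240,150,360,240))
s,p,M=st()
# predicted rod points in world given rod frame: origin = tcp + tool x*0.015, x=-toolx
tx=M.as_matrix()[:,0];rx=-tx;ry=np.cross([0,0,1],rx);o=p+tx*.015;zb=p[2]-.004+.015
P=[o*[1,1,0]+rx*a+ry*b+[0,0,zb] for a,b in[(-.055,0),(.055,0),(.2,0),(.2,.03)]]
print(((w2p(c,P)-[240,150])*800/120).round(0).tolist())
o=np.array([.6692,-.017,0]);M=R.from_euler("z",np.radians(-9.1))
P=[o+M.apply(a) for a in[(-.07,.109,.098),(-.07,-.109,.098),(.095,.109,.098),(.095,-.109,.098)]]
print(((w2p(c,P)-[240,150])*800/120).round(0).tolist())
E
```

```text
t2.png scale 6.666666666666667 org 240 150
[[232.0, 1002.0], [270.0, 753.0], [319.0, 434.0], [253.0, 424.0]]
[[188.0, 358.0], [646.0, 427.0], [241.0, 21.0], [693.0, 87.0]]
```

View pics/t2.png

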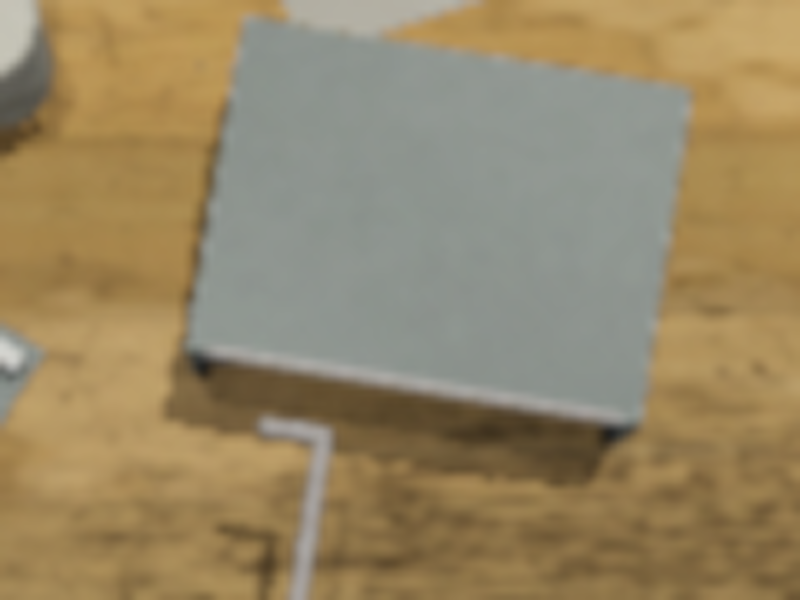

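Hook corner at (322,432) and tip at (258,427) match the prediction to under a millimetre, and the locker matches to about 3 mm. Next I lower to pin height in front of the mouth and check the hook height with the scene camera.

```bash
python3 -m handwheel '[[[1,-0.0027,-0.0005,0.04,0,0,0],[1,0,0,0.04,0,0,0],[1,0,0,0.014,0,0,0],[1,0,0,0,0,0,0],[1,0,0,0,0,0,0]]]'
python3 - <<'E'
from h import *
c=cap("scene")
s,p,M=st();print(p)
tx=M.as_matrix()[:,0];rx=-tx;ry=np.cross([0,0,1],rx);o=p+tx*.015;zb=p[2]-.004+.015
P=[o*[1,1,0]+rx*a+ry*b+[0,0,zb] for a,b in[(.055,0),(.2,0),(.2,.03)]]
q=w2p(c,P);print(q.round(0));u,v=q[1].astype(int);b=(u-70,v-52,u+70,v+53);save(c,"s2.png",b);print(((q-[b[0],b[1]])*800/140).round(0).tolist())
E
```

```text
time_s: 10.07
tool_pos: [0.3965, 0.0704, 0.0513]
tcp_rot: [0.078, 0.997, 0.0, 0.001]
contact_force: [0.2, 0.1, -2.2]
opening: 0.167
finger_force: 45.0
[0.39667273 0.07040796 0.05149657]
[[328. 227.]
 [283. 212.]
 [277. 216.]]
s2.png scale 5.714285714285714 org 212 159
[[664.0, 389.0], [405.0, 301.0], [369.0, 325.0]]
```

View pics/s2.png

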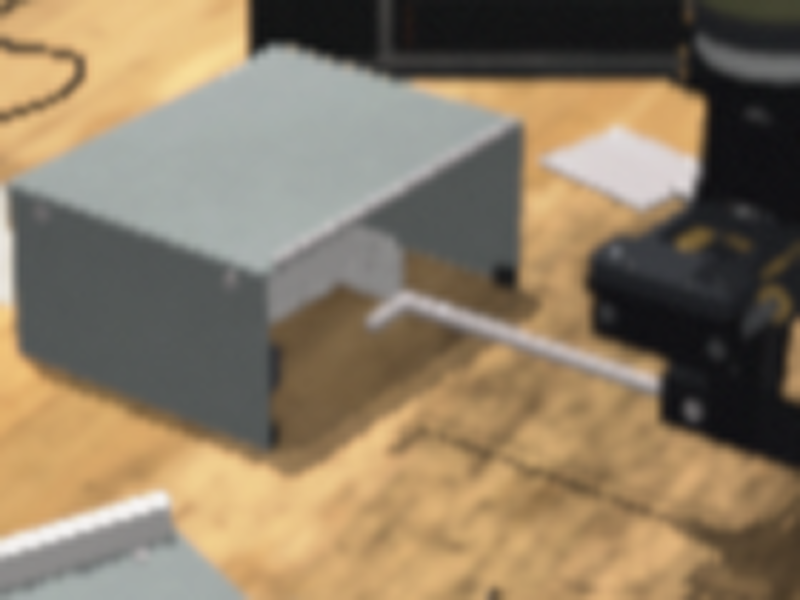

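The hook shows at (405,300), exactly where predicted. Now I insert it, shift left behind the pin and draw back.

```bash
python3 -m handwheel '[[[1,-0.01,-0.004,0.003,0,0,0],[1,-0.02,0,0,0,0,0],[1,-0.02,0,0,0,0,0],[1,-0.02,0,0,0,0,0],[1,-0.02,0,0,0,0,0],[1,-0.02,0,0,0,0,0],[1,0,0,0,0,0,0],[1,0,0,0,0,0,0]]]'
python3 -m handwheel '[[[1,0,0.008,0,0,0,0],[1,0,0.008,0,0,0,0],[1,0,0.008,0,0,0,0],[1,0,0,0,0,0,0],[1,0,0,0,0,0,0]]]'
python3 - <<'E'
from h import *
o=np.array([.6692,-.017,0]);M=R.from_euler("z",np.radians(-9.1))
s,p,T=st();print(s["contact_force"],"hook corner locker",M.inv().apply(p-o)+[.185,0,.011])
E
```

```text
time_s: 11.12
tool_pos: [0.5029, 0.0491, 0.0466]
tcp_rot: [0.078, 0.997, -0.0, -0.0]
contact_force: [-0.3, -1.0, -1.8]
opening: 0.166
finger_force: 45.0
time_s: 11.75
tool_pos: [0.5068, 0.0731, 0.0466]
tcp_rot: [0.078, 0.997, -0.0, -0.0]
contact_force: [0.8, -0.4, -1.7]
opening: 0.165
finger_force: 45.0
[ 0.83068314 -0.43129824 -1.72215673] hook corner locker [0.01040798 0.06327408 0.05763485]
```

```bash
python3 -m handwheel '[[[1,0.008,0,0,0,0,0],[1,0.008,0,0,0,0,0],[1,0.008,0,0,0,0,0],[1,0,0,0,0,0,0]]]'
python3 -m handwheel '[[[1,0.008,0,0,0,0,0],[1,0.008,0,0,0,0,0],[1,0.006,0,0,0,0,0],[1,0,0,0,0,0,0]]]'
python3 -m handwheel '[[[1,0.003,0,0,0,0,0],[1,0,0,0,0,0,0],[1,0,0,0,0,0,0]]]'
```

```text
time_s: 12.25
tool_pos: [0.4823, 0.0768, 0.0466]
tcp_rot: [0.078, 0.997, -0.0, -0.0]
contact_force: [1.2, 0.1, -1.3]
opening: 0.164
finger_force: 45.0
time_s: 12.75
tool_pos: [0.4607, 0.0802, 0.0466]
tcp_rot: [0.078, 0.997, -0.0, -0.0]
contact_force: [-0.5, 0.4, -1.3]
opening: 0.166
finger_force: 45.0
time_s: 13.12
tool_pos: [0.4589, 0.0805, 0.0468]
tcp_rot: [0.078, 0.997, 0.0, 0.0]
contact_force: [2.9, 0.0, -3.1]
opening: 0.167
finger_force: 45.0
```

```bash
for i in 1 2; do python3 -m handwheel '[[[1,0.003,0,0,0,0,0],[1,0,0,0,0,0,0],[1,0,0,0,0,0,0]]]' | grep -E "pos|contact"; done
```

```text
tool_pos: [0.4584, 0.0808, 0.0479]
contact_force: [10.8, -1.2, -4.5]
tool_pos: [0.4578, 0.0812, 0.0491]
contact_force: [14.5, -1.4, -4.1]
```

The bolt is at its stop (14 N, hook at about -0.041). Unhook and back out.

```bash
python3 -m handwheel '[[[1,-0.008,0,0,0,0,0],[1,-0.006,0,0,0,0,0],[1,0,0,0,0,0,0],[1,0,-0.009,0,0,0,0],[1,0,-0.009,0,0,0,0],[1,0,-0.009,0,0,0,0],[1,0,0,0,0,0,0]]]'
python3 -m handwheel '[[[1,0.02,0,0,0,0,0],[1,0.025,0,0,0,0,0],[1,0.025,0,0,0,0,0],[1,0.025,0,0,0,0,0],[1,0.02,0,0,0,0,0],[1,0,0,-0.04,0,0,0],[1,0,0,-0.04,0,0,0],[1,0,0,-0.02,0,0,0]]]'
python3 -m handwheel '[[[1,0,0,0,0,0,0.0276],[1,0,0,0,0,0,0.0276],[1,0,0,0,0,0,0.0276],[1,0,0,0,0,0,0.0276],[1,0,0,0,0,0,0.0276],[1,0,0,0,0,0,0.0276],[1,0,0,0,0,0,0.0276],[1,0,0,0,0,0,0.0276],[1,0,0,0,0,0,0.0276],[1,0,0,0,0,0,0.0276],[1,0,0,0,0,0,0.0276],[1,0,0,0,0,0,0]]]'
python3 - <<'E'
from h import *
go([.41,-.36,.15],down(np.radians(61.7)))
c=cap("top");save(c,"t3.png",(230,150,390,270))
E
```

```text
time_s: 14.75
tool_pos: [0.462, 0.052, 0.0467]
tcp_rot: [0.079, 0.997, 0.0, -0.0]
contact_force: [-0.4, 0.5, -1.1]
opening: 0.166
finger_force: 45.0
time_s: 15.75
tool_pos: [0.3497, 0.0708, 0.1494]
tcp_rot: [0.078, 0.997, 0.0, 0.002]
contact_force: [-0.8, 0.5, -1.9]
opening: 0.168
finger_force: 45.0
time_s: 17.25
tool_pos: [0.3485, 0.0707, 0.1467]
tcp_rot: [0.858, 0.514, 0.0, -0.0]
contact_force: [-0.4, -0.6, -1.5]
opening: 0.163
finger_force: 45.0
t 17.25 at [0.3485 0.0707 0.1467] yaw 61.85 shift [-0.3507  0.2574 -0.0034] turn [ 0.     -0.      0.0004] |rows 6.960747667639785 0.013609720324948478
t3.png scale 5.0 org 230 150
```

View pics/t3.png

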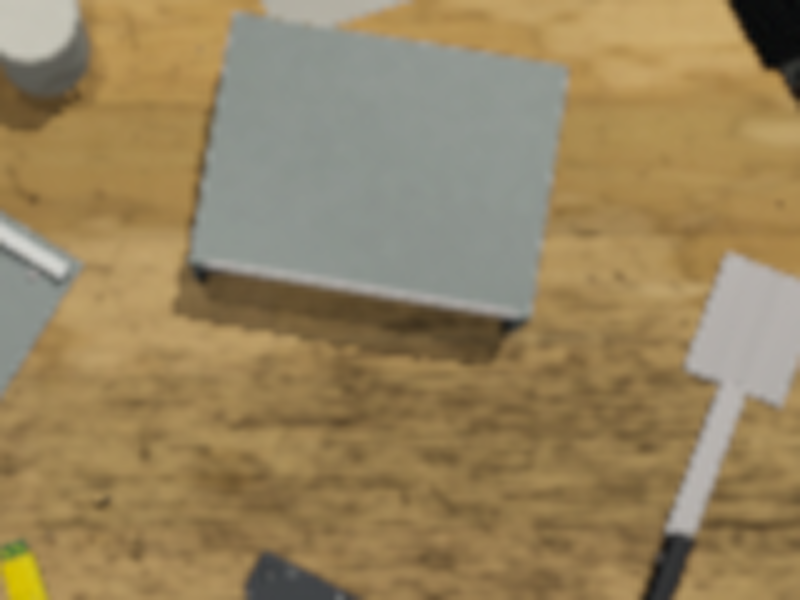

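The bolt is hidden under the roof, but the pull met the stop where expected. Rod back down on the right.

```bash
python3 -m handwheel '[[[1,-0.0438,0.0322,0,0,0,0],[1,-0.0438,0.0322,0,0,0,0],[1,-0.0438,0.0322,0,0,0,0],[1,-0.0438,0.0322,0,0,0,0],[1,-0.0438,0.0322,0,0,0,0],[1,-0.0438,0.0322,0,0,0,0],[1,-0.0438,0.0322,0,0,0,0],[1,-0.0438,0.0322,0,0,0,0],[1,0,0,0,0,0,0],[1,0,0,0.04,0,0,0],[1,0,0,0.04,0,0,0],[1,0,0,0.03,0,0,0]]]'
python3 -m handwheel '[[[1,0,0,0.02,0,0,0],[1,0,0,0.008,0,0,0],[1,0,0,0.003,0,0,0],[1,0,0,0,0,0,0]]]'
python3 - <<'E'
from h import *
go([.41,-.36,.005],down(np.radians(61.7)))
E
```

```text
time_s: 18.8
tool_pos: [0.4088, -0.3583, 0.0348]
tcp_rot: [0.858, 0.514, -0.0, -0.001]
contact_force: [-0.2, -0.4, -1.0]
opening: 0.165
finger_force: 45.0
time_s: 19.3
tool_pos: [0.4101, -0.3605, 0.0067]
tcp_rot: [0.858, 0.513, 0.0, 0.001]
contact_force: [-0.5, 0.5, -1.2]
opening: 0.168
finger_force: 45.0
t 19.3 at [ 0.4101 -0.3605  0.0067] yaw 61.75 shift [ 0.0004 -0.0004  0.0017] turn [0.0003 0.0001 0.0001] |rows 0.028124037429064778 0.01040805553889036
```

```bash
python3 -m handwheel '[[[1,0,0,0.0015,0,0,0],[0.4,0,0,0,0,0,0],[0.4,0,0,0,0,0,0],[0.4,0,0,0,0,0,0],[0.4,0,0,0,0,0,0],[0.4,0,0,-0.02,0,0,0],[0.4,0,0,-0.04,0,0,0],[0.4,0,0,-0.05,0,0,0],[0.4,0,0,-0.05,0,0,0],[0.4,0,0,0,0,0,0]]]'
python3 -m handwheel '[[[0.4,0,0,0,0,0,0.0292],[0.4,0,0,0,0,0,0.0292],[0.4,0,0,0,0,0,0.0292],[0.4,0,0,0,0,0,0.0292],[0.4,0,0,0,0,0,0.0292],[0.4,0,0,0,0,0,0.0292],[0.4,0,0,0,0,0,0.0292],[0.4,0,0,0,0,0,0.0292],[0.4,0,0,0,0,0,0]]]'
python3 - <<'E'
from h import *
go([.4368,-.2078,.005],down(np.radians(-22.33)))
E
```

```text
time_s: 20.55
tool_pos: [0.4121, -0.3627, 0.1717]
tcp_rot: [0.858, 0.513, 0.001, 0.006]
contact_force: [-0.0, -0.6, -0.1]
opening: 0.601
finger_force: 0.0
time_s: 21.68
tool_pos: [0.4092, -0.3596, 0.1637]
tcp_rot: [0.981, -0.193, -0.0, -0.0]
contact_force: [0.2, 0.2, -0.8]
opening: 0.6
finger_force: 0.0
t 21.675 at [ 0.4092 -0.3596  0.1637] yaw -22.24 shift [-0.0317 -0.1509  0.1588] turn [-0.0001  0.0002  0.0003] |rows 3.54187594418872 0.010263016698388085
```

```bash
python3 -m handwheel '[[[0.4,-0.0107,-0.0503,0,0,0,0],[0.4,-0.0105,-0.0503,0,0,0,0],[0.4,-0.0105,-0.0503,0,0,0,0],[0.4,0,0,0.05,0,0,0],[0.4,0,0,0.05,0,0,0],[0.4,0,0,0,0,0,0],[0.4,0,0,0,0,0,0]]]'
python3 - <<'E'
from h import *
go([.4368,-.2078,.0045],down(np.radians(-22.33)))
# colour check: dark handle edges along the row across handle
c=cap("wrist");yaw=np.radians(-22.33);M=R.from_euler("z",yaw)
for x in(0.0,-.03):
  ys=np.arange(-.03,.031,.002)
  q=w2p(c,[np.array([.4016,-.1934,0])+M.apply([x,y,.03]) for y in ys]).round().astype(int)
  print(x,q[15],["%d"%c["frame"][v,u].mean() for u,v in q])
E
```

```text
time_s: 22.55
tool_pos: [0.4385, -0.209, 0.0658]
tcp_rot: [0.981, -0.193, 0.001, 0.0]
contact_force: [-0.2, -0.2, 0.3]
opening: 0.601
finger_force: 0.0
t 22.55 at [ 0.4385 -0.209   0.0658] yaw -22.3 shift [-0.0021 -0.0005  0.0612] turn [ 0.     -0.0003  0.0001] |rows 0.980557088387471 0.010173703886846904
0.0 [284 289] ['79', '78', '73', '67', '87', '99', '101', '95', '92', '85', '37', '30', '37', '34', '35', '31', '36', '17', '102', '101', '101', '102', '103', '115', '125', '129', '140', '135', '132', '131', '121']
-0.03 [284 323] ['96', '100', '114', '111', '97', '97', '102', '111', '112', '96', '27', '31', '32', '32', '31', '29', '27', '61', '75', '83', '87', '86', '72', '63', '50', '71', '84', '111', '98', '84', '82']
```

```bash
python3 -m handwheel '[[[0.4,-0.002,0.002,0.04,0,0,0],[0.4,0,0,0.021,0,0,0],[0.4,0,0,0,0,0,0],[1,0,0,0,0,0,0],[1,0,0,0,0,0,0],[1,0,0,0,0,0,0],[1,0,0,0,0,0,0],[1,0,0,0,0,0,0],[1,0,0,0,0,0,0],[1,0,0,0,0,0,0]]]' 60
python3 -m handwheel '[[[1,0,0,-0.02,0,0,0],[1,0,0,-0.02,0,0,0],[1,0,0,-0.02,0,0,0],[1,0,0,-0.02,0,0,0],[1,0,0,0,0,0,0],[1,0,0,0,0,0,0]]]'
python3 - <<'E'
from h import *
s,p,T=st();print(p,s["ft_torque"])
c=cap("wrist");save(c,"w4.png",(0,0,560,420),700)
# predicted blade corners, peel origin = tcp - toolx*g
tx=T.as_matrix()[:,0];ry=np.cross([0,0,1],tx)
for g in(.036,.038,.04):
  P=[p*[1,1,0]+tx*(a-g)+ry*b+[0,0,p[2]-.0045+.003] for a,b in[(.16,.035),(.245,.035),(.245,-.035),(.16,-.035),(-.055,0)]]
  print((w2p(c,P)*1.25).round(0).tolist())
E
```

```text
time_s: 23.85
tool_pos: [0.4351, -0.2096, 0.0034]
tcp_rot: [0.981, -0.194, 0.0, 0.0]
contact_force: [-1.7, 0.0, 2.4]
opening: 0.166
finger_force: 60.0
time_s: 24.6
tool_pos: [0.4342, -0.2089, 0.0818]
tcp_rot: [0.981, -0.194, -0.001, -0.0]
contact_force: [-0.7, -0.4, -2.8]
opening: 0.168
finger_force: 60.0
[ 0.43419753 -0.2088999   0.08180283] [0.04006802 0.21050602 0.02890863]
w4.png scale 1.25 org 0 0
[[273.0, 46.0], [280.0, -109.0], [430.0, -110.0], [437.0, 45.0], [355.0, 466.0]]
[[273.0, 50.0], [280.0, -107.0], [430.0, -107.0], [437.0, 50.0], [355.0, 468.0]]
[[273.0, 54.0], [280.0, -104.0], [430.0, -104.0], [437.0, 54.0], [355.0, 471.0]]
```

View pics/w4.png

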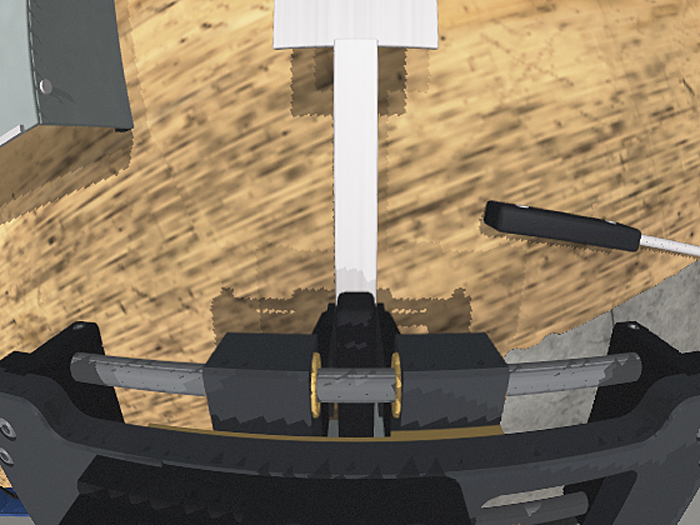

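Blade rear corners at (274,50) and (438,48) match the prediction, so there is no droop. The rod lies flat to the right. I'll raise the peel, bring it in front of the locker and aim.

```bash
python3 - <<'E'
from h import *
go([.366,.0316,.135],down(np.radians(-22.33)))
E
```

```text
t 24.65 at [ 0.434  -0.2088  0.0816] yaw -22.37 shift [-0.1546 -0.1965 -0.0529] turn [-0.0001  0.0004 -0.0001] |rows 4.088030643649768 0.014807189446601013
```

```bash
python3 -m handwheel '[[[1,-0.02,0,-0.027,0,0,0],[1,-0.02,0,-0.026,0,0,0],[1,-0.0289,-0.0491,0,0,0,0],[1,-0.0286,-0.0491,0,0,0,0],[1,-0.0286,-0.0491,0,0,0,0],[1,-0.0286,-0.0491,0,0,0,0],[1,0,0,0,0,0,-0.0183],[1,0,0,0,0,0,-0.0184],[1,0,0,0,0,0,0],[1,0,0,0,0,0,0]]]'
python3 - <<'E'
from h import *
go([.366,.0316,.0125],down(np.radians(-9.1)))
c=cap("wrist");save(c,"w5.png",(0,0,560,420))
o=np.array([.6692,-.017,0]);M=R.from_euler("z",np.radians(-9.1))
print("pred mouth corners",(w2p(c,[o+M.apply(a) for a in[(-.07,.109,.098),(-.07,-.109,.098),(-.07,.109,0),(-.07,-.109,0),(-.017,.066,.03),(-.017,-.066,.03)]])/.7).round(0).tolist())
E
```

```text
time_s: 25.9
tool_pos: [0.3663, 0.0309, 0.1355]
tcp_rot: [0.997, -0.081, -0.001, -0.0]
contact_force: [-0.6, -0.3, -2.4]
opening: 0.166
finger_force: 60.0
t 25.9 at [0.3663 0.0309 0.1355] yaw -9.27 shift [-0.0002 -0.0006  0.123 ] turn [ 0.      0.0002 -0.0005] |rows 1.9674840472252253 0.017397389028664903
w5.png scale 1.4285714285714286 org 0 0
pred mouth corners [[194.0, -103.0], [614.0, -105.0], [249.0, -36.0], [560.0, -38.0], [303.0, -124.0], [504.0, -125.0]]
```

View pics/w5.png

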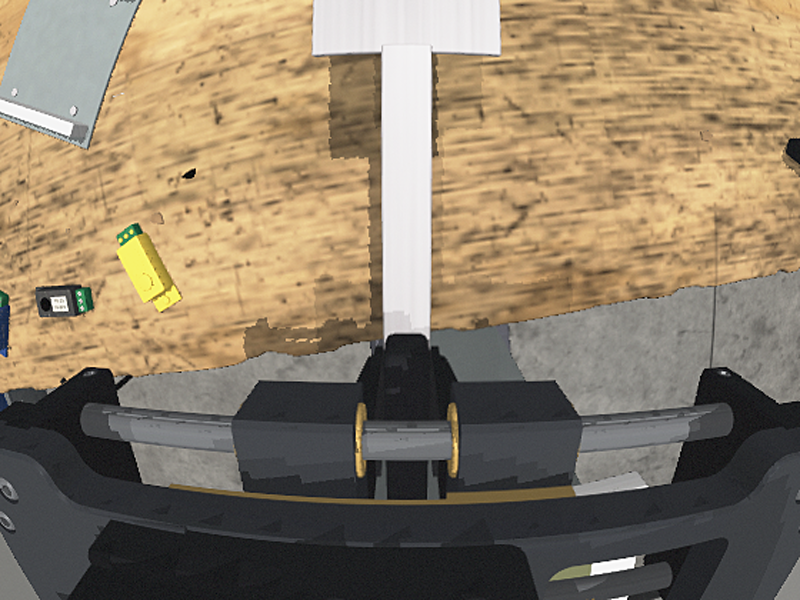

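The view shows the blade straight ahead at yaw -9.1°. The stand at upper left has its open rail ends facing the robot, and the locker itself is out of view. I'll refit the locker from the top camera, then lower the peel.

```bash
python3 -m handwheel '[[[1,0,0,0.04,0,0,0],[1,0,0,0.04,0,0,0],[1,0,0,0.03,0,0,0],[1,0,0,0.013,0,0,0.0],[1,0,0,0,0,0,0],[1,0,0,0,0,0,0]]]'
python3 - <<'E'
from h import *
from scipy.optimize import least_squares
c=cap("top")
obs=np.array([(246,22),(692,92),(635,418),(192,352)])/6.6667+[240,150]
obs2=np.array([(308,31),(468,57),(452,180),(288,153)])/2.42424+[150,140]
C=[(.095,.109,.098),(.095,-.109,.098),(-.07,-.109,.098),(-.07,.109,.098)]
f=lambda t,ob:(w2p(c,R.from_euler("z",t[2]).apply(C)+[t[0],t[1],0])-ob).ravel()
for ob in(obs,obs2,(obs+obs2)/2):
    r=least_squares(f,[.67,-.02,-.16],args=(ob,));print(r.x[:2].round(4),np.degrees(r.x[2]).round(2),np.abs(r.fun).max())
    y=r.x[2];tgt=np.array([*r.x[:2],0])+R.from_euler("z",y).apply([-.137,0,0])
go([*tgt[:2],.0125],down(y))
E
```

```text
time_s: 26.7
tool_pos: [0.368, 0.0309, 0.0145]
tcp_rot: [0.997, -0.08, 0.001, -0.0]
contact_force: [0.4, -0.0, -2.1]
opening: 0.165
finger_force: 60.0
[ 0.6702 -0.0165] -9.68 1.2646393597433416
[ 0.6693 -0.017 ] -9.61 1.0465790136813666
[ 0.6698 -0.0167] -9.64 0.7667763288868059
t 26.75 at [0.3681 0.0309 0.0147] yaw -9.17 shift [ 0.1684 -0.0022  0.0027] turn [-0.     -0.0005  0.0013] |rows 2.6948136754640117 0.04732619168012768
```

```bash
python3 -m handwheel '[[[1,0.02,-0.002,0.002,0,0,0.0007],[1,0.02,0,0,0,0,0],[1,0.02,0,0,0,0,0],[1,0.02,0,0,0,0,0],[1,0,0,0,0,0,0],[1,0,0,0,0,0,0]]]'
python3 -m handwheel '[[[1,0.02,0,0,0,0,0],[1,0.02,0,0,0,0,0],[1,0.02,0,0,0,0,0],[1,0.02,0,0,0,0,0],[1,0.008,0,0,0,0,0],[1,0,0,0,0,0,0],[1,0,0,0,0,0,0]]]'
python3 - <<'E'
from h import *
s,p,T=st();print(p,s["contact_force"],s["ft_torque"])
c=cap("scene")
tx=T.as_matrix()[:,0]
q=w2p(c,[p+tx*(.16-.038)+[0,0,-.002]])[0].astype(int);b=(q[0]-60,q[1]-50,q[0]+60,q[1]+40);save(c,"s3.png",b);print(q)
E
```

```text
time_s: 27.5
tool_pos: [0.4457, 0.0201, 0.0116]
tcp_rot: [0.997, -0.082, 0.0, -0.0]
contact_force: [-0.9, -0.1, -2.6]
opening: 0.166
finger_force: 60.0
time_s: 28.38
tool_pos: [0.5317, 0.0058, 0.0109]
tcp_rot: [0.997, -0.082, -0.001, -0.0]
contact_force: [-0.6, 0.4, -2.6]
opening: 0.165
finger_force: 60.0
[0.5317011  0.00581384 0.01089233] [-0.55293312  0.44634421 -2.55737842] [-0.0104686   0.19495876 -0.00071776]
s3.png scale 6.666666666666667 org 209 164
[269 214]
```

View pics/s3.png

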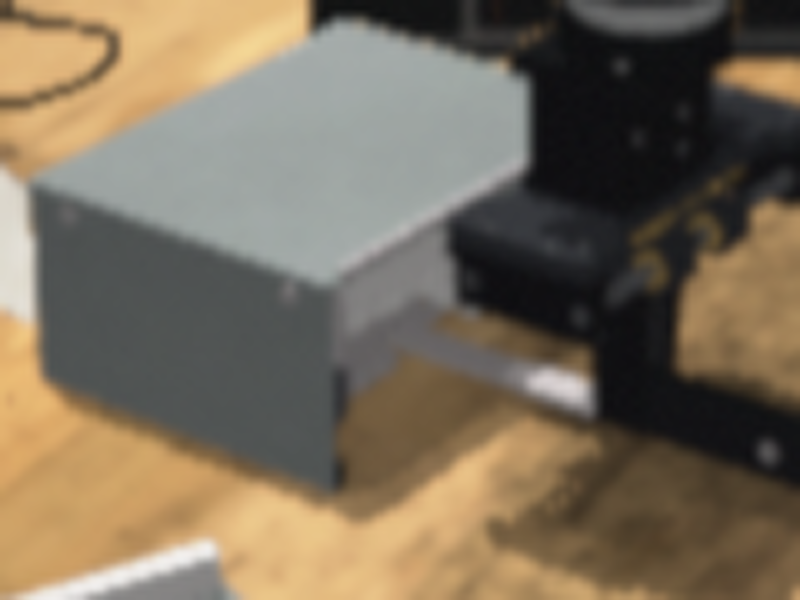

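The stem enters at (420,330) with no contact force, so the blade is under the tray. Lift.

```bash
python3 -m handwheel '[[[1,0,0,-0.006,0,0,0],[1,0,0,-0.006,0,0,0],[1,0,0,-0.006,0,0,0],[1,0,0,0,0,0,0],[1,0,0,0,0,0,0]]]'
python3 - <<'E'
from h import *
s,p,T=st();print(p,s["contact_force"],s["ft_torque"])
E
python3 -m handwheel '[[[1,0,0,-0.006,0,0,0],[1,0,0,-0.006,0,0,0],[1,0,0,-0.006,0,0,0],[1,0,0,-0.006,0,0,0],[1,0,0,-0.006,0,0,0],[1,0,0,0,0,0,0],[1,0,0,0,0,0,0]]]'
python3 - <<'E'
from h import *
s,p,T=st();print(p,s["contact_force"],s["ft_torque"])
E
```

```text
time_s: 29.05
tool_pos: [0.5324, 0.0057, 0.029]
tcp_rot: [0.997, -0.082, -0.0, -0.0]
contact_force: [0.3, -0.2, -3.5]
opening: 0.168
finger_force: 60.0
[0.53244016 0.00565777 0.02895032] [ 0.26010686 -0.17990169 -3.54365602] [0.03006473 0.43534286 0.03947541]
time_s: 29.92
tool_pos: [0.5326, 0.0056, 0.059]
tcp_rot: [0.997, -0.082, -0.0, -0.0]
contact_force: [-0.3, 0.5, -2.7]
opening: 0.163
finger_force: 60.0
[0.53256905 0.00564315 0.05901663] [-0.3369149   0.50566333 -2.74848498] [ 0.04121235  0.38445648 -0.0268681 ]
```

The torque rose by 0.2 N m, so the tray is carried. Pull out gently.

```bash
python3 -m handwheel '[[[1,-0.005,0,0,0,0,0],[1,-0.01,0,0,0,0,0],[1,-0.015,0,0,0,0,0],[1,-0.018,0,0,0,0,0],[1,-0.018,0,0,0,0,0],[1,-0.018,0,0,0,0,0],[1,-0.018,0,0,0,0,0],[1,-0.018,0,0,0,0,0],[1,-0.018,0,0,0,0,0],[1,-0.015,0,0,0,0,0],[1,-0.01,0,0,0,0,0],[1,-0.005,0,0,0,0,0]]]'
python3 -m handwheel '[[[1,0,0,0,0,0,0],[1,0,0,0,0,0,0],[1,0,0,0,0,0,0]]]'
python3 - <<'E'
from h import *
s,p,T=st();print(p,s["contact_force"],s["ft_torque"])
c=cap("top");tx=T.as_matrix()[:,0]
q=w2p(c,[p+tx*(.2-.038)])[0].astype(int);b=(q[0]-70,q[1]-45,q[0]+70,q[1]+60);save(c,"t4.png",b)
ry=np.cross([0,0,1],tx);P=[p*[1,1,0]+tx*(.2-.038+a)+ry*d+[0,0,p[2]-.0034+.011] for a,d in[(.045,.066),(.045,-.066),(-.045,-.066),(-.045,.066)]]
print(((w2p(c,P)-b[:2])*800/140).round(0).tolist())
E
```

```text
time_s: 31.42
tool_pos: [0.3663, 0.0332, 0.059]
tcp_rot: [0.997, -0.082, 0.0, -0.0]
contact_force: [0.6, 0.4, -3.6]
opening: 0.161
finger_force: 60.0
time_s: 31.8
tool_pos: [0.3673, 0.033, 0.0593]
tcp_rot: [0.997, -0.082, 0.0, 0.0]
contact_force: [0.6, 0.3, -3.5]
opening: 0.165
finger_force: 60.0
[0.36733091 0.03303005 0.05926125] [ 0.55221896  0.33822789 -3.45420146] [-0.05705136  0.44330409  0.02044712]
t4.png scale 5.714285714285714 org 228 187
[[299.0, 164.0], [531.0, 200.0], [507.0, 359.0], [273.0, 322.0]]
```

View pics/t4.png

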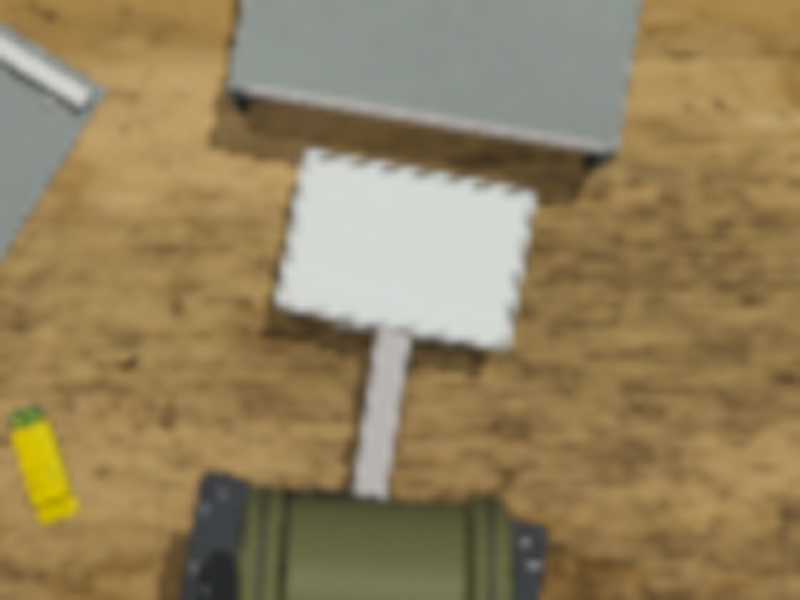

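Tray corners are at (308,148), (538,192), (511,348) and (276,303). That puts the tray at about x=0.208, y=-0.002 in the peel frame, turned -1.8°. Next I locate the stand numerically from its white rails.

```bash
python3 - <<'E'
from h import *
c=cap("top");g=c["frame"].astype(float).mean(2);f=c["frame"].astype(int)
m=(g>175)&((f.max(2)-f.min(2))<45)
roi=np.zeros_like(m);roi[180:240,188:250]=1
n,l,s,ct=cv2.connectedComponentsWithStats((m&roi).astype(np.uint8))
C=[]
for i in range(1,n):
    if s[i,4]>15:
        v,u=np.nonzero(l==i);P=np.array([p2w(c,a,b,.022)[:2] for a,b in zip(u,v)])
        r=cv2.minAreaRect((P*1000).astype(np.float32));mu=P.mean(0);w,V=np.linalg.eigh(np.cov(P.T));d=V[:,1]
        print(s[i].tolist(),mu.round(4),np.degrees(np.arctan2(d[1],d[0])).round(2)%180,r[1]);C.append(mu)
print("stand c",np.mean(C,0),"sep",np.linalg.norm(C[0]-C[-1]),"perp yaw",np.degrees(np.arctan2(*(C[0]-C[-1])[::-1]))+90)
E
```

```text
[212, 185, 31, 20, 100] [0.6595 0.2405] 58.0 (120.22711181640625, 9.75912094116211)
[194, 214, 31, 20, 98] [0.5627 0.3006] 57.83 (119.33322143554688, 9.092157363891602)
stand c [0.61113462 0.2705168 ] sep 0.11398043668137843 perp yaw 58.15892212405741
```

Rail separation is 114.0 mm and length 120 mm, so the stand is at (0.6111, 0.2705), yaw 58.0°. I'll raise the tray, then turn it smoothly.

```bash
python3 -m handwheel '[[[1,0,0,-0.005,0,0,0],[1,0,0,-0.01,0,0,0],[1,0,0,-0.015,0,0,0],[1,0,0,-0.015,0,0,0],[1,0,0,-0.015,0,0,0],[1,0,0,-0.01,0,0,0],[1,0,0,-0.005,0,0,0],[1,0,0,0,0,0,0]]]' >/dev/null
python3 -m handwheel '[[[1,0,0,0,0,0,-0.0056],[1,0,0,0,0,0,-0.0111],[1,0,0,0,0,0,-0.0167],[1,0,0,0,0,0,-0.0194],[1,0,0,0,0,0,-0.0222],[1,0,0,0,0,0,-0.0222],[1,0,0,0,0,0,-0.0222],[1,0,0,0,0,0,-0.0222],[1,0,0,0,0,0,-0.0194],[1,0,0,0,0,0,-0.0167],[1,0,0,0,0,0,-0.0089],[1,0,0,0,0,0,-0.0056]]]'
python3 - <<'E'
from h import *
s,p,T=st();print(s["ft_torque"])
go([.5197,.1272,.134],down(np.radians(59.8)))
# tray now, from the top camera: bright quad
c=cap("top");tx=T.as_matrix()[:,0]
g=c["frame"].astype(float).mean(2);f=c["frame"].astype(int);m=(g>185)&((f.max(2)-f.min(2))<45)
q=w2p(c,[p+tx*.17])[0].astype(int);n,l,st_,ct=cv2.connectedComponentsWithStats(m.astype(np.uint8))
i=l[q[1],q[0]];mm=cv2.morphologyEx((l==i).astype(np.uint8),cv2.MORPH_OPEN,np.ones((9,9)));v,u=np.nonzero(mm)
P=np.array([p2w(c,a,b,p[2]-.0034+.011)[:2] for a,b in zip(u,v)]);r=cv2.minAreaRect((P*1000).astype(np.float32));print(r,len(P))
d=T.inv().apply(np.array([r[0][0]/1000,r[0][1]/1000,p[2]])-p);print("tray in tcp: x",d[0],"peel y",-d[1])
E
```

```text
time_s: 34.4
tool_pos: [0.3667, 0.033, 0.1336]
tcp_rot: [0.866, 0.499, -0.001, -0.0]
contact_force: [-0.0, 0.6, -2.6]
opening: 0.166
finger_force: 60.0
[-0.29464101  0.17127663  0.0070489 ]
t 34.4 at [0.3667 0.033  0.1336] yaw 59.91 shift [ 0.1582  0.0852 -0.0006] turn [-0.0001  0.0001  0.0003] |rows 2.8750718314056734 0.012131000718532474
((450.3666687011719, 181.20205688476562), (85.96539306640625, 126.89836883544922), 58.27742385864258) 1127
tray in tcp: x 0.1701969908174475 peel y 0.0018963559801366409
```

```bash
python3 -m handwheel '[[[1,0.0056,0.0031,0,0,0,0],[1,0.0113,0.0062,0,0,0,0],[1,0.0169,0.0093,0,0,0,0],[1,0.0226,0.0124,0,0,0,0],[1,0.0226,0.0124,0,0,0,0],[1,0.0226,0.0124,0,0,0,0],[1,0.0226,0.0124,0,0,0,0],[1,0.0169,0.0093,0,0,0,0],[1,0.0113,0.0062,0,0,0,0],[1,0.0056,0.0031,0,0,0,0],[1,0,0,0,0,0,0],[1,0,0,0,0,0,0]]]'
cat >> h.py <<'E'
def tray(z):
    s,p,T=st();c=cap("top");g=c["frame"].astype(float).mean(2);f=c["frame"].astype(int);m=(g>185)&((f.max(2)-f.min(2))<45)
    return s,p,T,c,m
def trayfit(z,guess):
    s,p,T,c,m=tray(z);q=w2p(c,[guess])[0].astype(int);n,l,_,_=cv2.connectedComponentsWithStats(m.astype(np.uint8))
    mm=cv2.morphologyEx((l==l[q[1],q[0]]).astype(np.uint8),cv2.MORPH_OPEN,np.ones((9,9)));v,u=np.nonzero(mm)
    P=np.array([p2w(c,a,b,z)[:2] for a,b in zip(u,v)]);r=cv2.minAreaRect((P*1000).astype(np.float32));print("tray",r,len(P))
    S=R.from_euler("z",-np.radians(58));print("in stand mm",S.apply([r[0][0]-611.1,r[0][1]-270.5,0]).round(1),"yaw",r[2])
E
python3 - <<'E'
from h import *
s,p,T=st();print(s["ft_torque"]);go([.5214,.1262,.017],down(np.radians(59.8)))
trayfit(p[2]-.0034+.011,p+T.as_matrix()[:,0]*.17)
E
```

```text
time_s: 35.95
tool_pos: [0.5211, 0.1257, 0.1341]
tcp_rot: [0.867, 0.498, -0.0, -0.0]
contact_force: [-0.1, 0.4, -3.0]
opening: 0.163
finger_force: 60.0
[-0.32762723  0.25418681 -0.00770699]
t 35.95 at [0.5211 0.1257 0.1341] yaw 59.77 shift [0.0006 0.     0.1171] turn [-0.      0.     -0.0001] |rows 1.8731661330391098 0.003020243869760666
tray ((604.7811279296875, 273.836669921875), (86.62137603759766, 125.78205108642578), 58.90577697753906) 1066
in stand mm [-0.5  7.1  0. ] yaw 58.90577697753906
```

Tray over the stand at (-0.5, +7) mm, yaw +0.9°. Lower.

```bash
python3 -m handwheel '[[[1,0,0,0.005,0,0,0],[1,0,0,0.01,0,0,0],[1,0,0,0.015,0,0,0],[1,0,0,0.015,0,0,0],[1,0,0,0.015,0,0,0],[1,0,0,0.015,0,0,0],[1,0,0,0.01,0,0,0],[1,0,0,0.007,0,0,0],[1,0,0,0.004,0,0,0],[1,0,0,0,0,0,0]]]'
python3 -m handwheel '[[[1,0,0,0.004,0,0,0],[1,0,0,0.004,0,0,0],[1,0,0,0.004,0,0,0],[1,0,0,0.004,0,0,0],[1,0,0,0.003,0,0,0],[1,0,0,0,0,0,0],[1,0,0,0,0,0,0]]]'
python3 - <<'E'
from h import *
s,p,T=st();print(p,s["contact_force"],s["ft_torque"])
trayfit(.03,p+T.as_matrix()[:,0]*.17)
E
```

```text
time_s: 37.25
tool_pos: [0.5216, 0.126, 0.0382]
tcp_rot: [0.867, 0.498, 0.0, 0.0]
contact_force: [-0.1, 0.4, -2.7]
opening: 0.167
finger_force: 60.0
time_s: 38.12
tool_pos: [0.5218, 0.126, 0.0194]
tcp_rot: [0.867, 0.498, 0.0, 0.0]
contact_force: [-0.1, -0.3, -2.3]
opening: 0.168
finger_force: 60.0
[0.52176005 0.12597048 0.01940263] [-0.12584873 -0.31880894 -2.33983488] [-0.16891554  0.09322958  0.02129052]
tray ((605.78076171875, 274.1971740722656), (86.78730773925781, 128.05055236816406), 58.53762435913086) 915
in stand mm [0.3 6.5 0. ] yaw 58.53762435913086
```

```bash
python3 -m handwheel '[[[1,0,0,0.002,0,0,0],[1,0,0,0.0005,0,0,0],[1,0,0,0,0,0,0],[1,0,0,0,0,0,0],[1,0,0,0,0,0,0],[1,-0.005,0,0,0,0,0],[1,-0.01,0,0,0,0,0],[1,-0.015,0,0,0,0,0],[1,-0.02,0,0,0,0,0],[1,-0.02,0,0,0,0,0],[1,-0.02,0,0,0,0,0],[1,-0.02,0,0,0,0,0]]]'
python3 -m handwheel '[[[1,-0.02,0,0,0,0,0],[1,-0.02,0,0,0,0,0],[1,-0.02,0,0,0,0,0],[1,-0.02,0,0,0,0,0],[1,0,0,-0.03,0,0,0],[1,0,0,-0.03,0,0,0],[1,0,0,0,0,0,0],[1,0,0,0,0,0,0]]]'
python3 - <<'E'
from h import *
trayfit(.03,np.array([.6058,.2742,.03]))
go([.45,-.21,.07],down(np.radians(-22.3)))
E
```

```text
time_s: 39.67
tool_pos: [0.4654, 0.0296, 0.0167]
tcp_rot: [0.867, 0.498, 0.0, 0.0]
contact_force: [1.2, -1.1, -1.4]
opening: 0.167
finger_force: 60.0
time_s: 40.67
tool_pos: [0.425, -0.0384, 0.0756]
tcp_rot: [0.867, 0.498, -0.001, -0.0]
contact_force: [-0.9, -0.1, -2.2]
opening: 0.164
finger_force: 60.0
tray ((605.0714111328125, 272.9761962890625), (85.1240005493164, 127.6592788696289), 57.87548065185547) 911
in stand mm [-1.1  6.4  0. ] yaw 57.87548065185547
t 40.725 at [ 0.4246 -0.0382  0.075 ] yaw 59.78 shift [-0.1357  0.1084  0.0049] turn [-2.00e-04  4.00e-04  2.28e-01] |rows 2.77982326121035 7.671080351187041
```

```bash
python3 -m handwheel '[[[1,0,0,-0.03,0,0,0],[1,0,0,-0.03,0,0,0],[1,-0.05,0.03,0,0,0,0],[1,-0.05,0.03,0,0,0,0],[1,-0.04,0.03,0,0,0,0],[1,0,0,0,0,0,0]]]' >/dev/null
python3 -m handwheel '[[[1,0,0,0,0,0,0.0228],[1,0,0,0,0,0,0.0228],[1,0,0,0,0,0,0.0228],[1,0,0,0,0,0,0.0228],[1,0,0,0,0,0,0.0228],[1,0,0,0,0,0,0.0228],[1,0,0,0,0,0,0.0228],[1,0,0,0,0,0,0.0228],[1,0,0,0,0,0,0.0228],[1,0,0,0,0,0,0.0228],[1,0,0,0,0,0,0],[1,0,0,0,0,0,0]]]'
python3 - <<'E'
from h import *
go([.435,-.2096,.0045],down(np.radians(-22.3)))
E
```

```text
time_s: 42.98
tool_pos: [0.4328, -0.2037, 0.1358]
tcp_rot: [0.981, -0.192, -0.001, -0.0]
contact_force: [0.1, -0.6, -1.7]
opening: 0.168
finger_force: 60.0
t 42.975 at [ 0.4328 -0.2037  0.1358] yaw -22.13 shift [0.0045 0.0047 0.1313] turn [-0.0001  0.0003  0.0005] |rows 2.1028328684345143 0.017854039275751476
```

```bash
python3 -m handwheel '[[[1,0.004,0.004,0.03,0,0,0],[1,0,0,0.04,0,0,0],[1,0,0,0.03,0,0,0],[1,0,0,0.02,0,0,0],[1,0,0,0.008,0,0,0],[1,0,0,0.003,0,0,0],[1,0,0,0,0,0,0],[1,0,0,0,0,0,0]]]'
python3 -m handwheel '[[[0.4,0,0,0,0,0,0],[0.4,0,0,0,0,0,0],[0.4,0,0,0,0,0,0],[0.4,0,0,0,0,0,0],[0.4,0,0,-0.02,0,0,0],[0.4,0,0,-0.04,0,0,0],[0.4,0,0,-0.06,0,0,0],[0.4,0,0,-0.06,0,0,0],[0.4,0,0,-0.06,0,0,0],[0.4,0,0,-0.05,0,0,0]]]'
python3 - <<'E'
from h import *
go([.43,.36,.32],down(np.radians(-22.3)))
E
```

```text
time_s: 43.98
tool_pos: [0.4361, -0.2102, 0.0066]
tcp_rot: [0.981, -0.193, 0.001, 0.0]
contact_force: [0.7, 0.3, -2.4]
opening: 0.167
finger_force: 60.0
time_s: 45.22
tool_pos: [0.4355, -0.2098, 0.2985]
tcp_rot: [0.981, -0.193, 0.001, 0.0]
contact_force: [0.9, -1.0, 0.1]
opening: 0.6
finger_force: 0.0
t 45.225 at [ 0.4355 -0.2098  0.2985] yaw -22.29 shift [-0.2212 -0.5251 -0.0222] turn [ 0.0001 -0.0004  0.    ] |rows 9.12339254147089 0.01268145392316072
```

```bash
python3 -m handwheel '[[[0.4,-0.0245,-0.0431,0,0,0,0],[0.4,-0.0245,-0.0431,0,0,0,0],[0.4,-0.0245,-0.0431,0,0,0,0],[0.4,-0.0245,-0.0431,0,0,0,0],[0.4,-0.0245,-0.0431,0,0,0,0],[0.4,-0.0245,-0.0431,0,0,0,0],[0.4,-0.0245,-0.0431,0,0,0,0],[0.4,-0.0245,-0.0431,0,0,0,0],[0.4,-0.0245,-0.0431,0,0,0,0],[0.4,-0.0245,-0.0431,0,0,0,0],[0.4,-0.0245,-0.0431,0,0,0,0],[0.4,-0.0245,-0.0431,0,0,0,0]]]'
python3 -m handwheel '[[[0.4,0,0,0,0,0,0],[0.4,0,0,0,0,0,0]]]' >/dev/null
python3 - <<'E'
from h import *
c=cap("wrist");save(c,"w6.png",(0,0,560,420))
for P in[(.5,.443,.016),(.403,.41,.016),(.407,.311,.016),(.605,.273,.025)]:print((w2p(c,[P])/.7).round(0).tolist())
np.savez("w6.npz",**{k:c[k] for k in c})
E
```

```text
time_s: 46.72
tool_pos: [0.359, 0.382, 0.2956]
tcp_rot: [0.981, -0.193, 0.0, -0.0]
contact_force: [0.3, 0.1, 0.2]
opening: 0.601
finger_force: 0.0
w6.png scale 1.4285714285714286 org 0 0
[[291.0, 148.0]]
[[360.0, 225.0]]
[[453.0, 182.0]]
[[412.0, -14.0]]
```

View pics/w6.png

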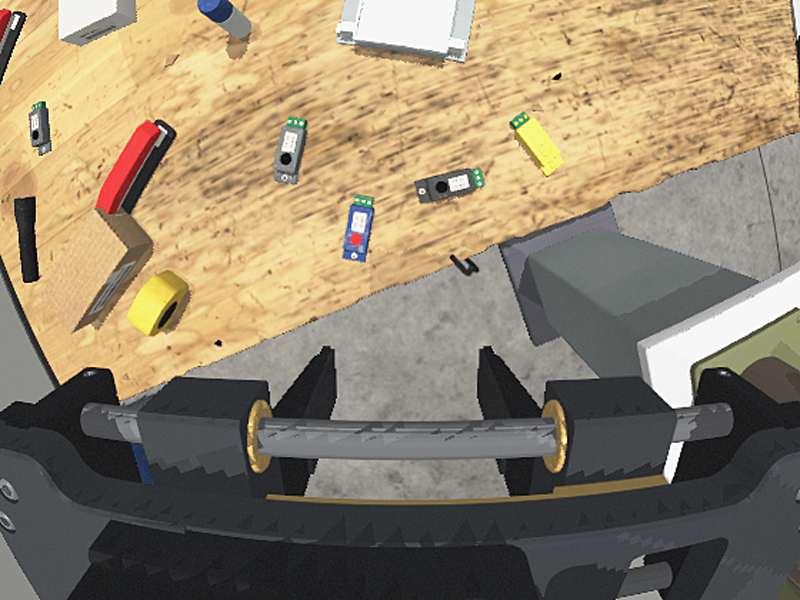

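All three modules are upright: grey at (289,155), blue at (358,232) and dark at (450,185), with the yellow look-alike at (537,143). The tray sits square on the rails. The rest I do numerically.

```bash
cat >> h.py <<'E'
def module(c,guess,z=.009,rad=.06):
    f=cv2.GaussianBlur(c["frame"],(3,3),0).astype(float);m=((f[:,:,0]<1.25*f[:,:,2])|(f[:,:,1]>1.05*f[:,:,0]))
    u,v=w2p(c,[guess])[0];yy,xx=np.mgrid[:420,:560]
    m=m&(np.hypot(xx-u,yy-v)<rad*1000*.55)
    m=cv2.morphologyEx(m.astype(np.uint8),cv2.MORPH_CLOSE,np.ones((5,5)))
    n,l,s,ct=cv2.connectedComponentsWithStats(m)
    i=1+np.argmin([np.hypot(*(ct[j]-[u,v]))-.02*s[j,4] for j in range(1,n)])
    vv,uu=np.nonzero(l==i);P=np.array([p2w(c,a,b,z)[:2] for a,b in zip(uu,vv)])
    r=cv2.minAreaRect((P*1000).astype(np.float32));B=cv2.boxPoints(r)
    g=(f[vv,uu,1]>1.15*f[vv,uu,0])&(f[vv,uu,1]>1.15*f[vv,uu,2]);C=np.array(r[0])/1000
    e=B[1]-B[0] if np.linalg.norm(B[1]-B[0])>np.linalg.norm(B[2]-B[1]) else B[2]-B[1];e=e/np.linalg.norm(e)
    if g.sum() and e@(P[g].mean(0)-C)<0:e=-e
    print("mod",C.round(4),"size",np.round(sorted(r[1]),1),"long axis(to green) yaw",np.degrees(np.arctan2(e[1],e[0])).round(1),len(P),g.sum());return C,np.arctan2(e[1],e[0])
E
python3 - <<'E'
from h import *
d=np.load("w6.npz",allow_pickle=True);c={k:d[k] for k in d};c["n"]="wrist";c["f"]=float(c["f"])
for u,v in[(289,155),(358,232),(450,185)]: module(c,p2w(c,u*.7,v*.7,.009))
s,p,T=st();print(p)
E
```

```text
mod [0.5011 0.4463] size [26.2 66.2] long axis(to green) yaw -35.6 771 80
mod [0.4007 0.4144] size [24.9 66.1] long axis(to green) yaw -32.8 719 77
mod [0.4065 0.314 ] size [23.  66.6] long axis(to green) yaw -98.2 732 83
[0.35970451 0.37957946 0.29553807]
```

```bash
python3 -m handwheel '[[[0.4,0,0,0,0,0,-0.0289],[0.4,0,0,0,0,0,-0.0289],[0.4,0,0,0,0,0,-0.0289],[0.4,0,0,0,0,0,-0.0289],[0.4,0,0,0,0,0,-0.0289],[0.4,0,0,0,0,0,-0.0289],[0.4,0,0,0,0,0,-0.0289],[0.4,0,0,0,0,0,-0.0289],[0.4,0,0,0,0,0,-0.0289],[0.4,0,0,0,0,0,-0.0289],[0.4,0,0,0,0,0,0]]]' >/dev/null
python3 - <<'E'
from h import *
go([.4065,.314,.08],down(np.radians(81.8)))
E
```

```text
t 48.4 at [0.3601 0.3792 0.2959] yaw 81.51 shift [-0.0577  0.0554  0.216 ] turn [ 0.0001 -0.     -0.0008] |rows 3.684787422598355 0.02726085003362114
```

```bash
python3 -m handwheel '[[[0.4,-0.029,0.0277,0,0,0,-0.0008],[0.4,-0.0287,0.0277,0.03,0,0,0],[0.4,0,0,0.05,0,0,0],[0.4,0,0,0.05,0,0,0],[0.4,0,0,0.05,0,0,0],[0.4,0,0,0.036,0,0,0],[0.4,0,0,0,0,0,0],[0.4,0,0,0,0,0,0]]]' >/dev/null
python3 - <<'E'
from h import *
c=cap("wrist");C,y=module(c,[.4065,.314,.009],rad=.12)
go([.4065,.314,.0085],down(np.radians(81.8)))
E
```

```text
mod [0.4064 0.3143] size [22.5 68.2] long axis(to green) yaw -97.4 2325 161
t 49.45 at [0.4079 0.3161 0.0821] yaw 81.95 shift [-0.0024 -0.0013  0.0736] turn [ 0.0005 -0.0004  0.0004] |rows 1.178999755803826 0.026084188381713905
```

```bash
python3 -m handwheel '[[[0.4,-0.001,-0.001,0.04,0,0,0],[0.4,0,0,0.033,0,0,0],[0.4,0,0,0,0,0,0],[1,0,0,0,0,0,0],[1,0,0,0,0,0,0],[1,0,0,0,0,0,0],[1,0,0,0,0,0,0],[1,0,0,0,0,0,0],[1,0,0,-0.03,0,0,0],[1,0,0,-0.04,0,0,0],[1,0,0,-0.05,0,0,0],[1,0,0,0,0,0,0]]]' 25
python3 - <<'E'
from h import *
trayfit(.028,np.array([.605,.273,.03]))
go([.605,.273,.12],down(np.radians(58)))
E
```

```text
time_s: 50.95
tool_pos: [0.4079, 0.3163, 0.1316]
tcp_rot: [0.755, 0.656, 0.005, 0.001]
contact_force: [0.3, -0.1, -1.8]
opening: 0.247
finger_force: 25.0
tray ((606.0208129882812, 274.50860595703125), (86.91232299804688, 128.2349853515625), 58.53756332397461) 916
in stand mm [0.7 6.4 0. ] yaw 58.53756332397461
t 51.0 at [0.4062 0.3153 0.1287] yaw 82.04 shift [-0.0144  0.2027  0.0093] turn [ 0.0004 -0.0005  0.0668] |rows 3.2541471298517384 2.246578462623171
```

```bash
python3 -m handwheel '[[[1,0,0,0,0,0,0.0223],[1,0,0,0,0,0,0.0222],[1,0,0,0,0,0,0.0222],[1,0.0176,0.0478,0,0,0,0],[1,0.0176,0.0478,0,0,0,0],[1,0.0176,0.0478,0,0,0,0],[1,0.0175,0.0478,0,0,0,0],[1,0,0,0.03,0,0,0],[1,0,0,0.03,0,0,0],[1,0,0,0,0,0,0],[1,0,0,0,0,0,0]]]'
python3 - <<'E'
from h import *
go([.6055,.2737,.034],down(np.radians(58.1)))
E
```

```text
time_s: 52.38
tool_pos: [0.6043, 0.2729, 0.0663]
tcp_rot: [0.874, 0.485, -0.0, -0.0]
contact_force: [0.2, -0.3, -0.4]
opening: 0.248
finger_force: 25.0
t 52.375 at [0.6043 0.2729 0.0663] yaw 58.03 shift [0.0013 0.0007 0.0323] turn [-0.0001  0.0001 -0.0002] |rows 0.5176151381423086 0.007900637625784359
```

```bash
python3 -m handwheel '[[[1,0.001,0.001,0.02,0,0,0],[1,0,0,0.008,0,0,0],[1,0,0,0.0035,0,0,0],[1,0,0,0,0,0,0],[1,0,0,0,0,0,0]]]'
python3 -m handwheel '[[[0.66,0,0,0,0,0,0],[0.66,0,0,0,0,0,0],[0.66,0,0,0,0,0,0],[0.66,0,0,-0.01,0,0,0],[0.66,0,0,-0.03,0,0,0],[0.66,0,0,-0.05,0,0,0],[0.4,0,0,-0.05,0,0,0],[0.4,0,0,-0.05,0,0,0],[0.4,0,0,0,0,0,0]]]'
python3 - <<'E'
from h import *
go([.4007,.4144,.22],down(np.radians(147.2)))
c=cap("wrist")
S=R.from_euler("z",-np.radians(58.2))
C,y=module(c,[.6055,.2737,.034],z=.034,rad=.07)
E
```

```text
time_s: 53.0
tool_pos: [0.6063, 0.2734, 0.0357]
tcp_rot: [0.875, 0.485, 0.0, 0.0]
contact_force: [-0.3, 0.1, 1.0]
opening: 0.254
finger_force: 25.0
time_s: 54.12
tool_pos: [0.6089, 0.2743, 0.2332]
tcp_rot: [0.875, 0.485, 0.006, 0.001]
contact_force: [0.6, 0.1, 0.9]
opening: 0.576
finger_force: 0.0
t 54.125 at [0.6089 0.2743 0.2332] yaw 58.03 shift [ 0.0085 -0.2509  0.0113] turn [ 0.0021 -0.0003 -0.2477] |rows 4.020078718901989 8.334467529789004
mod [0.605  0.2729] size [89.3 90.9] long axis(to green) yaw -122.1 4661 100
```

```bash
python3 -m handwheel '[[[0.4,0.0017,-0.0502,0,0,0,0],[0.4,0.0017,-0.0502,0,0,0,0],[0.4,0.0017,-0.0502,0,0,0,0],[0.4,0.0017,-0.0502,0,0,0,0],[0.4,0.0017,-0.0502,0,0,0,0]]]' >/dev/null
python3 -m handwheel '[[[0.4,0,0,0,0,0,-0.0275],[0.4,0,0,0,0,0,-0.0275],[0.4,0,0,0,0,0,-0.0275],[0.4,0,0,0,0,0,-0.0275],[0.4,0,0,0,0,0,-0.0275],[0.4,0,0,0,0,0,-0.0275],[0.4,0,0,0,0,0,-0.0275],[0.4,0,0,0,0,0,-0.0275],[0.4,0,0,0,0,0,-0.0275],[0.4,0,0,0.05,0,0,0],[0.4,0,0,0.05,0,0,0],[0.4,0,0,0,0,0,0]]]' >/dev/null
python3 - <<'E'
from h import *
c=cap("wrist");C,y=module(c,[.4007,.4144,.009],rad=.12)
c=cap("top");module(c,[.5011,.4463,.009],rad=.05);module(c,[.4007,.4144,.009],rad=.05)
go([*C,.0085],down(np.radians(147.2)))
E
```

```text
mod [0.4    0.4147] size [24.1 68.4] long axis(to green) yaw -33.1 1769 112
mod [0.4598 0.4829] size [79.2 92. ] long axis(to green) yaw -5.5 241 13
mod [0.3965 0.422 ] size [ 80.5 181.1] long axis(to green) yaw 40.9 616 9
t 56.4 at [0.3973 0.4132 0.1252] yaw 147.12 shift [-0.0015  0.0028  0.1166] turn [-0.0002 -0.0001 -0.0002] |rows 1.8670705048262448 0.00959986577948506
```

Blue is still where measured. Grip it.

```bash
python3 -m handwheel '[[[0.4,-0.001,0.002,0.05,0,0,0],[0.4,0,0,0.04,0,0,0],[0.4,0,0,0.0266,0,0,0],[0.4,0,0,0,0,0,0],[1,0,0,0,0,0,0],[1,0,0,0,0,0,0],[1,0,0,0,0,0,0],[1,0,0,0,0,0,0],[1,0,0,0,0,0,0]]]' 25
python3 -m handwheel '[[[1,0,0,-0.03,0,0,0],[1,0,0,-0.04,0,0,0],[1,0,0,-0.05,0,0,0],[1,0,0,0,0,0,0.0275],[1,0,0,0,0,0,0.0275],[1,0,0,0,0,0,0.0275],[1,0,0,0,0,0,0.0275],[1,0,0,0,0,0,0.0275],[1,0,0,0,0,0,0.0275],[1,0,0,0,0,0,0.0275],[1,0,0,0,0,0,0.0275],[1,0,0,0,0,0,0.0275]]]'
python3 - <<'E'
from h import *
S=R.from_euler("z",np.radians(58.2));t=np.array([.6055,.2737,.07])
print("slots",t+S.apply([0,.044,0]),t+S.apply([0,-.044,0]))
go(t+S.apply([0,.044,0]),down(np.radians(58.1)))
E
```

```text
time_s: 57.52
tool_pos: [0.3998, 0.4148, 0.0093]
tcp_rot: [0.283, 0.959, 0.0, 0.0]
contact_force: [-1.2, -0.3, 4.1]
opening: 0.249
finger_force: 25.0
time_s: 59.02
tool_pos: [0.3992, 0.4142, 0.128]
tcp_rot: [0.876, 0.482, -0.0, 0.0]
contact_force: [-0.5, 0.2, 0.1]
opening: 0.247
finger_force: 25.0
slots [0.56810472 0.29688606 0.07      ] [0.64289528 0.25051394 0.07      ]
t 59.025 at [0.3992 0.4142 0.128 ] yaw 57.69 shift [-0.0089  0.2055  0.058 ] turn [-0.      0.0001 -0.0011] |rows 3.419251331523697 0.038207304119106854
```

```bash
python3 -m handwheel '[[[1,-0.0018,0.0411,0,0,0,-0.001],[1,-0.0018,0.0411,0,0,0,0],[1,-0.0018,0.0411,0,0,0,0],[1,-0.0018,0.0411,0,0,0,0],[1,-0.0018,0.0411,0,0,0,0],[1,0,0,0.03,0,0,0],[1,0,0,0.028,0,0,0],[1,0,0,0,0,0,0],[1,0,0,0,0,0,0],[1,0,0,0,0,0,0]]]' >/dev/null
python3 - <<'E'
from h import *
go([.5681,.2969,.0345],down(np.radians(58.1)))
E
```

```text
t 60.275 at [0.5706 0.2995 0.0725] yaw 58.4 shift [-0.0037 -0.0008  0.038 ] turn [ 0.0003 -0.0004  0.0008] |rows 0.6105350112988336 0.032176314966550934
```

```bash
python3 -m handwheel '[[[1,-0.0025,0,0.02,0,0,0],[1,0,0,0.012,0,0,0],[1,0,0,0.004,0,0,0],[1,0,0,0,0,0,0],[1,0,0,0,0,0,0]]]'
python3 - <<'E'
from h import *
go([.5681,.2969,.0345],down(np.radians(58.1)))
E
```

```text
time_s: 60.9
tool_pos: [0.568, 0.2967, 0.0343]
tcp_rot: [0.873, 0.488, -0.0, -0.0]
contact_force: [-2.5, -1.2, 2.5]
opening: 0.252
finger_force: 25.0
t 60.9 at [0.568  0.2967 0.0343] yaw 58.39 shift [ 0.0003 -0.     -0.0002] turn [-0.0001  0.0001  0.0008] |rows 0.005601919971288784 0.02705546253419067
```

Resting on the tray floor. Release, then go over the grey one.

```bash
python3 -m handwheel '[[[0.66,0,0,0,0,0,0],[0.66,0,0,0,0,0,0],[0.66,0,0,0,0,0,0],[0.66,0,0,-0.01,0,0,0],[0.66,0,0,-0.03,0,0,0],[0.66,0,0,-0.05,0,0,0],[0.4,0,0,-0.05,0,0,0],[0.4,0,0,-0.05,0,0,0],[0.4,0,0,0,0,0,0]]]' | grep -E "time|opening"
python3 - <<'E'
from h import *
go([.5011,.4463,.21],down(np.radians(58.1)))
E
```

```text
time_s: 62.02
opening: 0.578
t 62.025 at [0.5712 0.298  0.2323] yaw 58.39 shift [ 0.0893 -0.1376  0.0223] turn [ 0.0011 -0.0016  0.0008] |rows 2.6479268405475573 0.07098450115598608
```

```bash
python3 -m handwheel '[[[0.4,0.0298,-0.0459,0,0,0,0],[0.4,0.0298,-0.0459,0,0,0,0],[0.4,0.0298,-0.0459,0,0,0,0],[0.4,0,0,0,0,0,-0.0266],[0.4,0,0,0,0,0,-0.0266],[0.4,0,0,0,0,0,-0.0266],[0.4,0,0,0,0,0,-0.0266],[0.4,0,0,0,0,0,-0.0265],[0.4,0,0,0,0,0,-0.0265],[0.4,0,0,0,0,0,-0.0265],[0.4,0,0,0,0,0,-0.0265],[0.4,0,0,0,0,0,-0.0265]]]' >/dev/null
python3 -m handwheel '[[[0.4,0,0,0.05,0,0,0],[0.4,0,0,0.05,0,0,0],[0.4,0,0,0,0,0,0],[0.4,0,0,0,0,0,0]]]' >/dev/null
python3 - <<'E'
from h import *
c=cap("wrist");C,y=module(c,[.5011,.4463,.009],rad=.12)
go([*C,.0085],down(y+np.pi))
E
```

```text
mod [0.4757 0.4632] size [23.3 59.5] long axis(to green) yaw -36.0 1621 163
t 64.075 at [0.4992 0.4461 0.1274] yaw 144.39 shift [ 0.0292 -0.0002  0.1189] turn [0.0006 0.0002 0.0012] |rows 1.9586781725840203 0.044651028124498775
```

```bash
python3 - <<'E'
from h import *
c=cap("wrist")
for r in(.12,.16,.2):C,y=module(c,[.4757,.4632,.009],rad=r)
print(w2p(c,[[.4757,.4632,.009],[.5011,.4463,.009]]))
c=cap("scene")
for g in([.4757,.4632,.009],[.5011,.4463,.009]):
  u,v=w2p(c,[g])[0].round().astype(int);print(u,v,c["frame"][v-3:v+4,u-3:u+4].reshape(-1,3).mean(0))
E
```

```text
mod [0.4729 0.4655] size [23.4 66.1] long axis(to green) yaw -36.0 1828 163
mod [0.4729 0.4655] size [23.4 66.1] long axis(to green) yaw -36.0 1828 163
mod [0.4729 0.4655] size [23.4 66.1] long axis(to green) yaw -36.0 1828 163
[[284.76011683 177.50009339]
 [285.91649059 210.14412958]]
237 332 [74.2244898  70.10204082 64.79591837]
231 323 [132.63265306 123.97959184  97.93877551]
```

The grey module was knocked aside to (0.4729, 0.4655), still at full size 23×66 and the same yaw. I'll follow it.

```bash
python3 -m handwheel '[[[0.4,0.033,0.001,0.02,0,0,0.001],[0.4,0,0,0.04,0,0,0],[0.4,0,0,0,0,0,0],[0.4,0,0,0,0,0,0]]]' >/dev/null
python3 - <<'E'
from h import *
c=cap("wrist");C,y=module(c,[.4729,.4655,.009],rad=.2)
go([*C,.0085],down(y+np.pi))
E
```

```text
mod [0.5102 0.4385] size [ 71.  153.6] long axis(to green) yaw 53.9 6951 0
t 64.725 at [0.4733 0.4661 0.0674] yaw 144.0 shift [-0.0461 -0.0009  0.059 ] turn [ 0.0004  0.0006 -0.2497] |rows 1.1981786073028524 8.402798674194122
```

```bash
python3 -m handwheel '[[[0.4,0,0,0.035,0,0,0],[0.4,0,0,0.024,0,0,0],[0.4,0,0,0,0,0,0],[1,0,0,0,0,0,0],[1,0,0,0,0,0,0],[1,0,0,0,0,0,0],[1,0,0,0,0,0,0],[1,0,0,0,0,0,0]]]' 25
python3 -m handwheel '[[[1,0,0,-0.03,0,0,0],[1,0,0,-0.045,0,0,0],[1,0,0,-0.05,0,0,0],[1,0,0,0,0,0,0.0266],[1,0,0,0,0,0,0.0266],[1,0,0,0,0,0,0.0266],[1,0,0,0,0,0,0.0266],[1,0,0,0,0,0,0.0265],[1,0,0,0,0,0,0.0265],[1,0,0,0,0,0,0.0265],[1,0,0,0,0,0,0.0265],[1,0,0,0,0,0,0.0265]]]'
python3 - <<'E'
from h import *
go([.6429,.2505,.13],down(np.radians(58.1)))
E
```

```text
time_s: 65.72
tool_pos: [0.472, 0.4655, 0.0063]
tcp_rot: [0.309, 0.951, 0.0, 0.0]
contact_force: [0.0, 0.3, 3.2]
opening: 0.25
finger_force: 25.0
time_s: 67.22
tool_pos: [0.4714, 0.4649, 0.13]
tcp_rot: [0.876, 0.483, -0.0, 0.0]
contact_force: [0.0, -0.2, -0.0]
opening: 0.249
finger_force: 25.0
t 67.225 at [0.4714 0.4649 0.13  ] yaw 57.71 shift [-0.0896  0.2596  0.    ] turn [-0.      0.0002 -0.0011] |rows 4.393360901064247 0.03683270916871574
```

```bash
python3 -m handwheel '[[[1,-0.0149,0.0433,0,0,0,-0.001],[1,-0.0149,0.0433,0,0,0,0],[1,-0.0149,0.0433,0,0,0,0],[1,-0.0149,0.0433,0,0,0,0],[1,-0.0149,0.0433,0,0,0,0],[1,-0.0149,0.0433,0,0,0,0],[1,0,0,0.03,0,0,0],[1,0,0,0.03,0,0,0],[1,0,0,0,0,0,0],[1,0,0,0,0,0,0],[1,0,0,0,0,0,0]]]' >/dev/null
python3 - <<'E'
from h import *
go([.6429,.2505,.034],down(np.radians(58.1)))
E
```

```text
t 68.6 at [0.6469 0.2532 0.0727] yaw 58.4 shift [-0.0045 -0.0021  0.0387] turn [ 0.0003 -0.0004  0.0008] |rows 0.6241963173792363 0.03304429323900278
```

```bash
python3 -m handwheel '[[[1,-0.003,-0.001,0.02,0,0,0],[1,0,0,0.01,0,0,0],[1,0,0,0.004,0,0,0],[1,0,0,0,0,0,0],[1,0,0,0,0,0,0]]]'
python3 - <<'E'
from h import *
go([.6429,.2505,.033],down(np.radians(58.1)))
E
```

```text
time_s: 69.22
tool_pos: [0.6437, 0.2507, 0.037]
tcp_rot: [0.873, 0.488, 0.0, 0.0]
contact_force: [0.6, -0.1, 0.2]
opening: 0.252
finger_force: 25.0
t 69.225 at [0.6437 0.2507 0.037 ] yaw 58.38 shift [-0.0006 -0.0006  0.004 ] turn [ 0.0001 -0.0001  0.0008] |rows 0.0649410187662104 0.026711172383780252
```

```bash
python3 -m handwheel '[[[1,0,0,0.003,0,0,0],[1,0,0,0,0,0,0],[1,0,0,0,0,0,0]]]' | grep -E "pos|contact"
python3 -m handwheel '[[[0.66,0,0,0,0,0,0],[0.66,0,0,0,0,0,0],[0.66,0,0,0,0,0,0],[0.66,0,0,-0.01,0,0,0],[0.66,0,0,-0.03,0,0,0],[0.66,0,0,-0.05,0,0,0],[0.4,-0.02,0,-0.05,0,0,0],[0.4,-0.04,0,-0.05,0,0,0],[0.4,-0.04,0,0,0,0,0],[0.4,-0.04,0,0,0,0,0],[0.4,0,0,0,0,0,0],[0.4,0,0,0,0,0,0]]]' | grep -E "time|pos|opening"
python3 - <<'E'
from h import *
from scipy.spatial import cKDTree
c=cap("wrist");np.savez("w7.npz",**c)
print("tray px",w2p(c,[[.6055,.2737,.03]]))
# rectified tray map (stand/tray frame), blobs not light = modules, at z=.034
S=R.from_euler("z",np.radians(58.2));xs=np.arange(-60,61);ys=np.arange(-80,81)
P=np.array([np.array([.6055,.2737,.038])+S.apply([x/1000,y/1000,0]) for x in xs for y in ys])
q=w2p(c,P).astype(np.float32).reshape(len(xs),len(ys),2)
im=cv2.remap(c["frame"],q[...,0],q[...,1],cv2.INTER_LINEAR);g=im.astype(int)
cv2.imwrite("pics/rect.png",im[:,:,::-1])
m=((g.mean(2)<120)|(g.max(2)-g.min(2)>60)).astype(np.uint8)
print(q[60,80],g[::12,::10].mean(2).astype(int))
n,l,s,ct=cv2.connectedComponentsWithStats(cv2.morphologyEx(m[15:106,12:149],cv2.MORPH_OPEN,np.ones((3,3))))
for i in range(1,n):
    if s[i,4]>150:
        v,u=np.nonzero(l==i);r=cv2.minAreaRect(np.c_[v-45,u-68].astype(np.float32));print(r,s[i,4])
trayfit(.028,np.array([.61,.246,.03]))
E
```

```text
tool_pos: [0.6434, 0.2506, 0.0336]
contact_force: [0.0, 0.2, -0.5]
time_s: 71.1
tool_pos: [0.5708, 0.1325, 0.2231]
opening: 0.599
tray px [[244.96688014  69.47064765]]
[244.09578  68.2858 ] [[174 177 117 175 174 171 168 166 169 164 164 163 143 140 120 136 151]
 [166 178 246 149 153 149 148 148 147 146 141 144 137 242 130 151 129]
 [143 177 249 242 238 244 244 247 253 245 241 241  64  86 210 156 152]
 [143 180 249  98  91 198 245  22  65  50 243 243  90  85 219 153 159]
 [139 177 250 156 169 187 243  67 216  71 240 244 156 187 214 150 131]
 [146 177 248 138 209 180 243  72 248  63 242 251 120 197 213 166 148]
 [147 175 249 119   9 177 242  69  17  85 239 254 101 115 207 151 131]
 [145 176 239 107 112 254 244  72 175  70 243 249 155  85 180 156 137]
 [162 175 249 244 244 244 244 244 242 242 241 241 239 239 163 151 146]
 [178 170 244 171 169 171 172 168 167 162 165 162 133 241 171 154 139]
 [152 185 156 155 157 144 148 145 151 147 162 146 159 145 151 168 148]]
((0.0, 66.0), (4.0, 90.0), 90.0) 367
((-0.5, -43.0), (22.0, 57.0), 90.0) 925
((1.0, 0.0), (24.0, 58.0), 90.0) 1080
((-1.0, 44.0), (24.0, 56.0), 90.0) 979
tray ((643.0421142578125, 78.88006591796875), (1967.90380859375, 1413.5709228515625), 89.20976257324219) 230248
in stand mm [-145.6 -128.6    0. ] yaw 89.20976257324219
```

The rectified view shows all three modules parallel in the tray, at y = -43, 0 and +44 mm and x ≈ 0. The arm is clear of everything, so I'll hand in.

```bash
python3 -m handwheel '[[[0.4,0,0,0,0,0,0],[0.4,0,0,0,0,0,0],[0.4,0,0,0,0,0,0],[0.4,0,0,0,0,0,0]]]' | grep -E "time|contact"; python3 - <<'E'
from h import *
c=cap("top")
f=c["frame"].astype(int);m=((f.mean(2)>185)&((f.max(2)-f.min(2))<45)).astype(np.uint8);u,v=w2p(c,[[.59,-.273,.003]])[0].astype(int)
n,l,s,ct=cv2.connectedComponentsWithStats(m);i=l[v,u];vv,uu=np.nonzero(cv2.morphologyEx((l==i).astype(np.uint8),cv2.MORPH_OPEN,np.ones((9,9))))
if i: print("blade",cv2.minAreaRect((np.array([p2w(c,a,b,.003)[:2] for a,b in zip(uu,vv)])*1000).astype(np.float32)))
from bench import workorder
print(workorder.close_job())
E
```

```text
time_s: 71.7
contact_force: [1.0, 0.5, -0.2]
the job is handed in; nothing more can be done
None
```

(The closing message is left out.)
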